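Find the key that opens the medicine box

ROBOT

A 7-joint arm with a two-finger parallel gripper is mounted at the origin on a cart in front of the work surface, level with it; the furniture and walls round the work are solid. World frame = base frame: x ahead of the robot, y to its left, z up, the work surface at z = 0. Lengths are in m, angles in rad, forces in N, time in s.
With the tool pointing down it reaches from about 0.4 to 0.85 m from the base axis. Payload 4.4 kg.
Tool frame: the origin (TCP) lies midway between the tips of the shut fingers; the grasp point (between the pads) lies 19 mm behind it; z points along the fingers, y is the line along which they close (so a half turn about z gives the same grasp; the last joint's range is limited). The gripper opens to 94 mm and grips with 3 to 60 N. Pads are 16 mm wide; open, the fingers measure 119 mm over their backs; the gripper's body (75 mm by 177 mm) begins 78 mm behind the grasp point.
Start: joints at [1.052, 0.628, 0.038, 1.517, -0.027, 0.996, -0.02], TCP at [0.284, -0.584, 0.205] pointing down, gripper open.
Joint ranges: [-3.06, 3.06], [-0.37, 2.12], [-1.25, 1.32], [0.18, 2.47], [-1.1, 4.24], [0.23, 1.98], [-2.94, 2.94]. Speed limits (rad/s): [2.57, 2.57, 3.14, 3.14, 3.14, 3.14, 3.14].

INTERFACE

Orientations are given as a unit quaternion [x, y, z, w].
In Python, from station import env, imaging, ticket, finder gives the robot as it stands.
- The arm moves only by the shell command python3 -m pendant 'ROWS'. ROWS is JSON, a list of rows, each a list of 7 numbers: the shift along the tool's x, y, z in units of 0.03 m (1.0 is 0.03 m), then the turn, a rotation vector about the tool's x, y, z in units of 0.1 rad (1.0 is 0.1 rad), then the gripper's target within -1 to 1 (fully open at 1, half-way at 0, shut at -1). In form: [[x, y, z, rx, ry, rz, claw], ...]. A call has 1 to 12 rows; each row shifts and turns the commanded pose from where the row before left it, along the tool's axes as they then stand; what a row does not reach is not made up. A row lasts 1/10 s, in which the tool goes at most 50 mm and 8.59 degrees, less where a joint would pass 70% of its speed; a pose out of reach is approached as far as the arm can. A call with a number of a shift or a turn outside -1 to 1 is refused whole. A call with a gripper value outside its range is refused whole. The fingers move at their own pace and stop on an object; the grip force is fixed at half the most. Time passes only in rows, so rows that do not move let the fingers close. It gives the time, the measured TCP pose, the force, the opening and the grip force at its end, in the units of the state.
- env.observe(): the state, without advancing time (a new reading comes with each control period).
- imaging.grab_frame(name): name is "scene" or "top"; returns the picture (480x640x3 uint8, red, green, blue); there is no depth.
- imaging.camera_params(name): a dict with "fx", "fy", "cx", "cy" (pixels), "rvec" (rotation vector, rad) and "tvec" (3), from world to camera coordinates, as OpenCV has them. Camera axes: x right, y down, z forward; pixel columns grow to the right and rows downward; lengths in m; the calibration is good to about 2 mm. A picture is of the moment at which its call begins. camera_params takes no time and is no camera call.
- ticket.finish_job(): hands the job in; it is judged then, once.
Trained networks look in the newest picture that a camera, given by its name, has taken for a name from the list of things; names that differ only in an ending like _2 or _b are one class to them, and where a whole thing is asked for, a point or a joint stands for the part that bears it (a point fixed in the world has none). Each returns a list of dicts, best first, with "score" (0 to 1); they miss things now and then, are a little off and sometimes report something else, mostly with a low value. They report only what shows in the picture. A call takes as long as a camera call. They do not tell look-alikes from the thing itself.
- finder.find_in(camera, query): "xy" ([column, row] as shares, 0 to 1, of the picture: columns of its width, rows of its height, amid what is visible of it).
- finder.place_of(camera, query): "xy" ([column, row] as shares, 0 to 1, of the picture: columns of its width, rows of its height: a listed point, or the origin of a listed thing).
The state is a dict: "t": time; "q": joint angles; "dq": joint speeds; "joint_torque": joint torques, N m; "tool_pos": TCP position; "eef_rot": TCP orientation; "wrist_force": force on the tool from outside, world axes, zero at the start; "torque": the same for the moment, N m; "width": finger opening in m; "gripper_force": force on a finger pad.
Only numpy, scipy, OpenCV 4.12 (cv2) and the standard library are available. Lean on these libraries where they do the work, as an engineer would, in place of code of your own. Each camera call takes 0.05 s, during which the arm holds its last target. There are 200 camera calls.

TASK

The medicine box is locked and only one of the three keys in the wooden block turns its lock. Try them until you find it, putting each key that does not turn back upright in the block; turn the right key clockwise to its stop, leave it in the lock, and open the lid wide so that it stands well up by itself. Leave the other things on the worktop where they are.

Things in the scene. Friction and masses are not known exactly. Their poses are not given: they have to be found in the camera images.
- medicine_box: Fixed teal sheet-steel medicine box, 210 deep (x), 190 wide (y), 115 mm tall at the back; white cross on its 63 mm high front wall. Origin: centre of its underside; -x is its front, z up; it stands turned, its front mostly to the robot's right (-y). From the front wall a face slopes up and back at 28 deg from level and carries the lock; behind it lies the flat lid, hinged at the back.
- keyhole (a point): Where the key's shank axis enters the keyhole, on the outer face of the steel lock plate, 95 mm above the worktop. z points out of the lock (28 deg off vertical, leaning to the box's front), x up the slope, y to the box's left. The slot is 10 mm wide (y) and runs from x = -5.5 to 19.5 mm, rim bevelled. A key goes in along -z, its x along this x, until its collar rests on the plate.
- lock_turn (a joint): Lock rotor, turned by a key that is fully home: 0 rad locked, 1.1 at its stop; grows as the key turns clockwise as seen facing the lock; about 0.03 N m, 0.15 rad of play, stays where left. A wrong key sticks with its collar about 9 mm off the plate, and does not turn. Which key is right changes from time to time and cannot be seen. Once turned, the key is held in.
- lid (a joint): Lid of the medicine box: 0 rad shut, grows as its front edge rises, stop at 1.5. Held shut until the rotor has turned about 0.5 rad. A stiff hinge keeps it where it is left; lifting it at the knob takes about 6 N. The hinge line is parallel to the box's y axis, 105 mm behind the box's centre and 113 mm above its underside.
- lid_knob (a point): Centre of the grip of the steel knob near the lid's front edge: round, 24 mm across, 16 mm tall on a thinner neck. This point lies 22 mm above the lid's upper face; with the lid shut it is 1 mm behind the box's centre and 137 mm above its underside (104 mm in front of and 24 mm above the hinge line).
- key_stand: Fixed wooden key block on a darker foot, 66 (x) x 176 (y) x 46 mm tall; origin: centre of its underside. Three slots in its top, centred at y = -50, 0 and +50 mm: 26 mm long (y), 10 mm wide (x), 34 mm deep. A key stands in each, collar on the top, bit towards +y, shank 6.5 mm to the -y side of the slot's centre; their order changes.
- key_red: Loose red-headed steel key, 60 g, upright in the block. Origin: centre of the underside of its 18 mm collar; z up the 6 mm shank to the head, x to the bit, y out of the flat. Head: disc 27 mm across (x), 8 thick (y), centred at z = +28 mm. Below the collar the shank runs to z = -29, with a flat bit on one side: to x = 16, 4 mm thick, z = -5 to -29; the shank ends 10 mm short.
- key_blue: Loose blue-headed steel key, 60 g, upright in the block. Origin: centre of the underside of its 18 mm collar; z up the 6 mm shank to the head, x to the bit, y out of the flat. Head: disc 27 mm across (x), 8 thick (y), centred at z = +28 mm. Below the collar the shank runs to z = -29, with a flat bit on one side: to x = 16, 4 mm thick, z = -5 to -29; the bit's end is cut back 10 mm at x = 3 to 9.5.
- key_yellow: Loose yellow-headed steel key, 60 g, upright in the block. Origin: centre of the underside of its 18 mm collar; z up the 6 mm shank to the head, x to the bit, y out of the flat. Head: disc 27 mm across (x), 8 thick (y), centred at z = +28 mm. Below the collar the shank runs to z = -29, with a flat bit on one side: to x = 16, 4 mm thick, z = -5 to -29; the bit's end is cut back 10 mm at x = 9.5 to 16.
- mug: Bystander: blue and white mug, 98 mm tall; origin under its centre.
- egg_timer: Bystander: white wind-up egg timer, 63 mm across; origin under its centre.
- spice_a: Bystander: glass spice jar with red lid, 106 mm tall; origin under its centre.
- spice_b: Bystander: white-lidded spice jar, 98 mm tall; origin under its centre.
- salt_box: Bystander: round wooden salt box, 90 mm across, 67 mm tall; origin under its centre.
- tomato: Bystander: tomato on the chopping board; origin under its centre.
- garlic: Bystander: garlic bulb on the chopping board; origin under its centre.
- spoon: Bystander: steel spoon on the chopping board; origin under its centre.
Not all that is in view belongs to the job. Several things have the shape of the key_stand; the one meant has the colours described above.

How it is judged:
On the way:
1. A key seated in the keyhole has turned the lock clockwise (past 0.8 rad) while the lid is still shut (value of joint lock_turn above 0.8 rad and value of joint lid below 0.1 rad and ((distance between key_red and keyhole below 0.006 m and angle between the z axis of key_red and the z axis of keyhole, either way round below 0.2 rad) or (distance between key_blue and keyhole below 0.006 m and angle between the z axis of key_blue and the z axis of keyhole, either way round below 0.2 rad) or (distance between key_yellow and keyhole below 0.006 m and angle between the z axis of key_yellow and the z axis of keyhole, either way round below 0.2 rad))), for 0.2 s.
At the end, for the whole second after the job is handed in: The lock is turned past 0.8 rad with one key still seated in it (its collar within 6 mm of the keyhole), the lid is open by more than 1.0 rad, and the two other keys stand upright (within 0.2 rad) in slots of the key block, collars down on it (within 6 mm) (value of joint lock_turn above 0.8 rad and value of joint lid above 1 rad and (((distance between key_red and keyhole below 0.006 m and angle between the z axis of key_red and the z axis of keyhole, either way round below 0.2 rad) and (z of key_blue in the frame of key_stand between 0.04 and 0.052 m and horizontal distance between key_blue and key_stand below 0.07 m and angle between key_blue's own z axis and vertical below 0.2 rad) and (z of key_yellow in the frame of key_stand between 0.04 and 0.052 m and horizontal distance between key_yellow and key_stand below 0.07 m and angle between key_yellow's own z axis and vertical below 0.2 rad)) or ((distance between key_blue and keyhole below 0.006 m and angle between the z axis of key_blue and the z axis of keyhole, either way round below 0.2 rad) and (z of key_red in the frame of key_stand between 0.04 and 0.052 m and horizontal distance between key_red and key_stand below 0.07 m and angle between key_red's own z axis and vertical below 0.2 rad) and (z of key_yellow in the frame of key_stand between 0.04 and 0.052 m and horizontal distance between key_yellow and key_stand below 0.07 m and angle between key_yellow's own z axis and vertical below 0.2 rad)) or ((distance between key_yellow and keyhole below 0.006 m and angle between the z axis of key_yellow and the z axis of keyhole, either way round below 0.2 rad) and (z of key_red in the frame of key_stand between 0.04 and 0.052 m and horizontal distance between key_red and key_stand below 0.07 m and angle between key_red's own z axis and vertical below 0.2 rad) and (z of key_blue in the frame of key_stand between 0.04 and 0.052 m and horizontal distance between key_blue and key_stand below 0.07 m and angle between key_blue's own z axis and vertical below 0.2 rad)))); the robot touches nothing.
It fails at once if A bystander (mug, egg timer, spice jar, salt box, tomato, garlic or spoon) is pushed more than 30 mm from its place (distance of any of mug, egg_timer, spice_a, spice_b, salt_box, tomato, garlic, spoon from where it was at the start of the episode above 0.03 m).
It also fails if it takes over 72 s, if anything falls off the work surface, if the arm or the gripper's body presses on something with over 40 N, if the wrist force passes 120 N, or if a joint passes its speed limit or range.

## Working session

There is one attempt and no reset: what is moved stays moved. The work goes in short steps, Python scripts to look and compute and a shell command to move; the robot and the scene stay as the last step left them, time stands still between calls to the robot, and variables do not carry over. Pictures are saved under pics/ and viewed, at most 10 in all, crops included, and the job is handed in when it is done.

```bash
mkdir -p pics
cat > h.py <<'E'
from station import env, imaging, ticket, finder
import numpy as np, cv2
from scipy.spatial.transform import Rotation as R
def cam(n):
    p=imaging.camera_params(n); K=np.array([[p['fx'],0,p['cx']],[0,p['fy'],p['cy']],[0,0,1]])
    Rm=cv2.Rodrigues(np.array(p['rvec'],float))[0]; return K,Rm,np.array(p['tvec'],float).ravel()
def ray(n,uv):
    K,Rm,t=cam(n); d=Rm.T@np.linalg.solve(K,[uv[0],uv[1],1]); return -Rm.T@t,d
def at_z(n,uv,z):
    c,d=ray(n,uv); return c+d*(z-c[2])/d[2]
def proj(n,P):
    K,Rm,t=cam(n); q=(np.atleast_2d(P)@Rm.T+t)@K.T; return q[:,:2]/q[:,2:]
def tri(obs):
    A=0;b=0
    for n,uv in obs:
        c,d=ray(n,uv); d=d/np.linalg.norm(d); M=np.eye(3)-np.outer(d,d); A=A+M;b=b+M@c
    return np.linalg.solve(A,b)
def save(n,f):
    im=imaging.grab_frame(n); cv2.imwrite(f,im[:,:,::-1]); return im
E
cat > a.py <<'E'
from h import *
for n in('scene','top'):
    save(n,f'pics/{n}0.png'); print(n,'cam at',ray(n,(320,240))[0].round(3))
    for q in['medicine_box','keyhole','lid_knob','key_stand','key_red','key_blue','key_yellow']:
        print(q,[((np.array(r['xy'])*[640,480]).round(1).tolist(),round(r['score'],2)) for r in finder.place_of(n,q)][:4])
s=env.observe(); print(s['tool_pos'],s['eef_rot'],s['t'])
E
python3 a.py
```

```text
scene cam at [ 0.051 -1.097  0.75 ]
medicine_box []
keyhole [([394.7, 375.3], 0.59), ([351.3, 375.5], 0.22)]
lid_knob []
key_stand [([252.2, 329.1], 0.91), ([316.8, 305.5], 0.87)]
key_red [([198.1, 208.7], 0.37)]
key_blue [([395.9, 377.8], 0.62)]
key_yellow []
top cam at [-0.544 -0.364  1.507]
medicine_box []
keyhole []
lid_knob [([441.1, 296.4], 0.18)]
key_stand [([367.9, 307.1], 0.96), ([363.1, 351.8], 0.81)]
key_red []
key_blue [([370.0, 290.5], 0.73), ([386.4, 298.1], 0.42)]
key_yellow [([356.1, 292.3], 0.54)]
[ 0.28436656 -0.58450482  0.20547688] [9.74491827e-01 2.24422990e-01 1.09786788e-05 3.11558054e-06] 0.8
```

View pics/scene0.png

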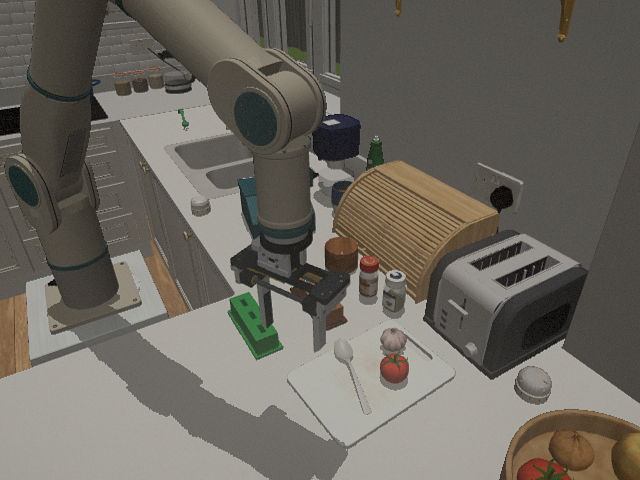

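View pics/top0.png

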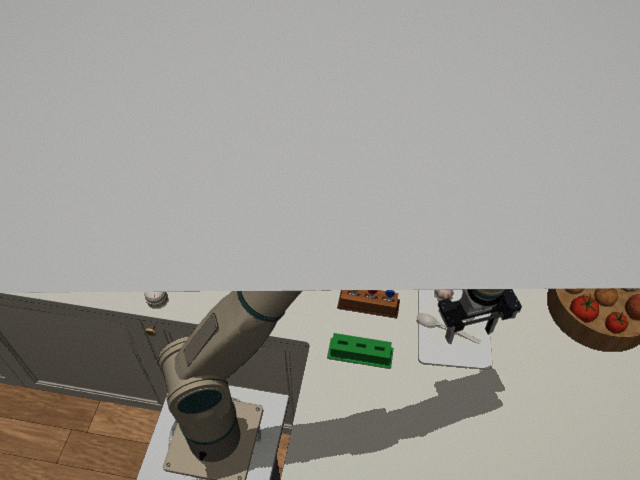

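The scene view shows the brown block hidden behind the gripper (~320,300), a green decoy at (252,329), and the teal box behind the forearm (~258,205). The top view shows the wooden block with its keys at (368,300), partly under the cabinet edge. I need to get the arm out of the way.

Run:
```python
from h import *
print(at_z('top',(370,297),.07),at_z('top',(368,307),0),at_z('scene',(252,205),.05), at_z('scene',(252,190),.1),at_z('scene',(340,255),.05))
print(proj('scene',[[.45,-.45,.07],[.6,-.1,.1],[.3,-.7,.3],[.3,-.8,.4]]))
```

```text
[ 0.45004669 -0.3308708   0.07      ] [ 4.62386174e-01 -3.28041333e-01 -2.22044605e-16] [0.50535444 0.1429585  0.05      ] [0.51178198 0.1460259  0.1       ] [ 0.59381873 -0.23922326  0.05      ]
[[335.6859832  314.83550041]
 [315.44371511 215.66656731]
 [338.34563416 331.98229501]
 [387.34358649 319.8397    ]]
```

```bash
python3 -m pendant '[[-0.6,1,-1,0,0,0,1],[-0.6,1,-1,0,0,0,1],[-0.6,1,-1,0,0,0,1],[-0.6,1,-1,0,0,0,1],[-0.6,1,-1,0,0,0,1],[-0.6,1,0,0,0,0,1],[-0.6,1,0,0,0,0,1]]'
python3 - <<'E'
from h import *
save('scene','pics/scene1.png')
E
```

```text
t: 1.5
tool_pos: [0.2618, -0.8141, 0.3515]
eef_rot: [0.975, 0.223, 0.001, 0.005]
wrist_force: [-1.5, -1.9, 1.1]
width: 0.0942
gripper_force: 0.0
```

View pics/scene1.png

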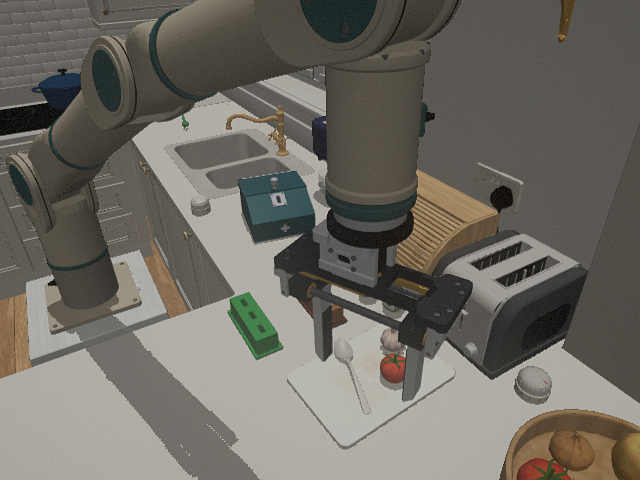

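```bash
sed -i "s/0.png/1b.png/" a.py; python3 a.py
```

```text
scene cam at [ 0.051 -1.097  0.75 ]
medicine_box [([278.3, 216.7], 0.89)]
keyhole [([276.0, 199.2], 0.82)]
lid_knob [([274.0, 177.2], 0.9)]
key_stand [([251.9, 329.4], 0.88), ([318.5, 306.5], 0.54)]
key_red []
key_blue []
key_yellow []
top cam at [-0.544 -0.364  1.507]
medicine_box []
keyhole [([156.7, 297.9], 0.56)]
lid_knob []
key_stand [([360.3, 352.5], 0.94)]
key_red []
key_blue []
key_yellow []
[ 0.26221146 -0.8126059   0.34977609] [9.74776305e-01 2.23158795e-01 8.61514200e-04 3.25056471e-03] 2.35
```

The box is visible now: knob (274,177), keyhole (276,199). Moving the arm to beyond the block, so both cameras see the block and keys.

```bash
python3 -m pendant '[[0.8,-1,0,0,0,0,1],[0.8,-1,0,0,0,0,1],[0.8,-1,0,0,0,0,1],[0.8,-1,0,0,0,0,1],[0.8,-1,0,0,0,0,1],[0.8,-1,0,0,0,0,1],[0.8,-1,0,0,0,0,1],[0.8,-1,0,0,0,0,1],[0.8,-1,0,0,0,0,1],[0.8,-1,0,0,0,0,1],[0.8,-1,0,0,0,0,1],[0.8,-1,0,0,0,0,1]]' >/dev/null; python3 -m pendant '[[0.8,-1,0,0,0,0,1],[0.8,-1,0,0,0,0,1],[0.8,-1,0,0,0,0,1],[0.8,-1,0,0,0,0,1],[0.8,-1,0,0,0,0,1],[0.8,-1,0,0,0,0,1]]'; sed -i "s/1b.png/2.png/" a.py; python3 a.py
python3 - <<'E'
import cv2,numpy as np
a=cv2.imread('pics/scene2.png')[240:360,250:410];b=cv2.imread('pics/top2.png')[270:390,310:470]
c=np.vstack([cv2.resize(a,(400,300)),cv2.resize(b,(400,300))]);d=cv2.imread('pics/scene2.png')[150:250,220:340]
c=np.hstack([c,np.vstack([cv2.resize(d,(400,333)),np.zeros((267,400,3),np.uint8)])])
cv2.imwrite('pics/c2.png',c)
E
```

```text
t: 4.15
tool_pos: [0.4146, -0.1557, 0.3478]
eef_rot: [0.975, 0.223, 0.001, 0.004]
wrist_force: [1.0, -0.5, 0.6]
width: 0.0942
gripper_force: 0.0
scene cam at [ 0.051 -1.097  0.75 ]
medicine_box [([278.3, 216.7], 0.8), ([394.6, 374.3], 0.66), ([353.3, 374.7], 0.32)]
keyhole [([280.7, 199.4], 0.75), ([316.6, 306.6], 0.6)]
lid_knob [([272.3, 178.9], 0.89)]
key_stand [([250.1, 331.4], 0.95), ([314.3, 305.3], 0.75)]
key_red [([317.3, 292.0], 0.61)]
key_blue []
key_yellow [([308.3, 279.4], 0.65)]
top cam at [-0.544 -0.364  1.507]
medicine_box []
keyhole []
lid_knob []
key_stand [([360.6, 353.1], 0.96), ([366.2, 305.4], 0.94)]
key_red [([369.7, 289.8], 0.47)]
key_blue [([388.2, 297.4], 0.44)]
key_yellow [([352.9, 290.7], 0.62)]
[ 0.41444248 -0.15734028  0.34752135] [9.74874764e-01 2.22727255e-01 9.29551489e-04 3.30162850e-03] 4.95
```

View pics/c2.png

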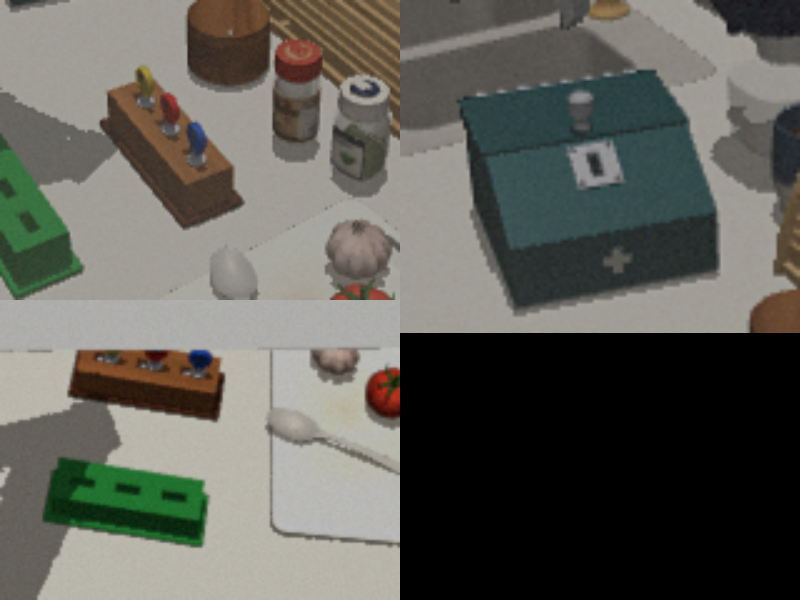

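The block has yellow, red, blue keys (in scene at 308,280; 318,292; 328,304); the box shows its slot at ~(279,199). Fitting both poses now, with a sharper zoom on the slots.

```bash
cat > fit.py <<'E'
from h import *
from scipy.optimize import least_squares
def fit(obs,x0):
    def T(p,P): 
        c,s=np.cos(p[2]),np.sin(p[2]); P=np.array(P); return np.array([c*P[0]-s*P[1]+p[0],s*P[0]+c*P[1]+p[1],P[2]])
    f=lambda p:np.concatenate([proj(n,T(p,P))[0]-uv for n,P,uv in obs])
    r=least_squares(f,x0,loss='soft_l1'); return r.x,f(r.x).reshape(-1,2).round(1),T
F=.072/2;G=.182/2
B=[('scene',[-.105,.095,0],(256,241.5)),('scene',[-.105,-.095,0],(315.1,231)),('scene',[-.105,.095,.063],(253.6,225)),('scene',[-.105,-.095,.063],(314.8,213.6)),
('scene',[.105,.095,.115],(238.6,180)),('scene',[.105,-.095,.115],(296.5,171)),('scene',[-.007,.095,.115],(244,195.9)),('scene',[-.007,-.095,.115],(306.4,186.6))]
p,r,T=fit(B,[.5,.14,1.4]); print('box',p.round(4),r.tolist())
print('knob pred',proj('scene',T(p,[-.001,0,.137])),'kh world by px z=.0983',at_z('scene',(278.8,198.9),.0983))
c,s=np.cos(p[2]),np.sin(p[2]); w=at_z('scene',(278.8,198.9),.0983)-[p[0],p[1],0]; print('slot centre in box',c*w[0]+s*w[1],-s*w[0]+c*w[1])
col={'y':(308.4,280.4),'r':(318.4,291.6),'b':(328.4,303.6)}
for k,v in col.items(): print(k,at_z('scene',v,.048).round(4))
for k,v in {'l':(293.2,276),'n':(323.2,314.4),'r':(342.8,304.4)}.items(): print('top corner',k,at_z('scene',v,.046).round(4))
for k,v in {'l':(290.4,289.6),'n':(323.6,330.4),'r':(346.8,321.2)}.items(): print('foot',k,at_z('scene',v,.0).round(4))
for v in ((338,308.8),(398,316.8)): print('topcam foot',at_z('top',v,0).round(4))
print(cam('scene')[0][0,0],cam('top')[0][0,0])
E
python3 fit.py
python3 - <<'E'
from h import *
def avg(n,k=8): return np.mean([imaging.grab_frame(n).astype(float) for _ in range(k)],0)[:,:,::-1]
s=avg('scene');t=avg('top')
np.save('s.npy',s);np.save('t.npy',t)
z=lambda im,r,c,h,w,f:cv2.resize(im[r:r+h,c:c+w].clip(0,255).astype(np.uint8),None,fx=f,fy=f,interpolation=cv2.INTER_CUBIC)
a=z(s,262,286,75,66,6); b=z(t,285,335,37,66,6); d=z(s,165,234,75,50,8)[:,:400]
L=np.vstack([a,np.zeros((600-450,396,3),np.uint8)]); L[450:]=b[:150]
cv2.imwrite('pics/c3.png',np.hstack([L,d[:600]]))
E
```

```text
box [0.5659 0.088  1.364 ] [[-0.9, 1.9], [1.1, 0.8], [-0.5, 0.1], [0.9, 0.3], [0.1, -0.5], [-0.6, -0.3], [1.1, -1.4], [-0.7, -1.9]]
knob pred [[274.89847092 182.15929871]] kh world by px z=.0983 [0.55813856 0.04988452 0.0983    ]
slot centre in box -0.03892324651333535 -0.0001881181077673915
y [ 0.4713 -0.2887  0.048 ]
r [ 0.4706 -0.3389  0.048 ]
b [ 0.4686 -0.3882  0.048 ]
top corner l [ 0.4488 -0.251   0.046 ]
top corner n [ 0.4411 -0.4115  0.046 ]
top corner r [ 0.4965 -0.4057  0.046 ]
foot l [ 0.4424 -0.2429  0.    ]
foot n [ 0.4401 -0.4135  0.    ]
foot r [ 0.5017 -0.4153  0.    ]
topcam foot [ 0.4405 -0.243   0.    ]
topcam foot [ 0.4444 -0.4175  0.    ]
466.7857932865597 616.9269141608701
```

View pics/c3.png

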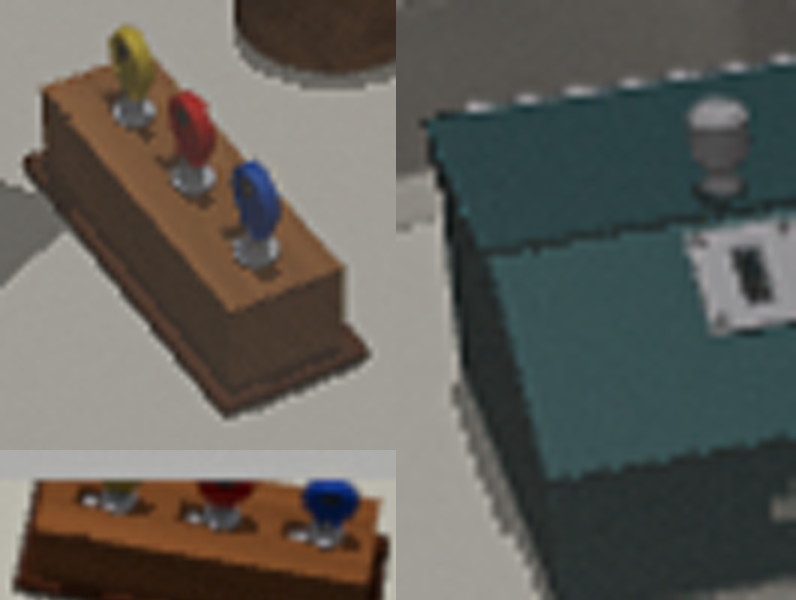

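Block long axis is about along world y, bits toward +y (steel bit visible on that side); yellow collar is at ~(0.471,-0.288). Next, a helper that gives the constant row (and its repeat count) for a target pose.

```bash
cat > to.py <<'E'
from h import *
from scipy.linalg import expm,logm
YAW=1.364; A=np.radians(28)
def Rbox(): return R.from_euler('z',YAW).as_matrix()
def Rlock(): # columns lock x,y,z
    B=Rbox(); x=B@[np.cos(A),0,np.sin(A)]; y=B@[0,1,0]; z=np.cross(x,y); return np.c_[x,y,z]
FL=np.diag([1,-1,-1.])
def Tdown(yaw=np.pi/2): return R.from_euler('z',yaw).as_matrix()@FL
def Tlock(turn=0): return Rlock()@R.from_euler('z',-turn).as_matrix()@FL
def M(Rm,p): T=np.eye(4);T[:3,:3]=Rm;T[:3,3]=p;return T
def now():
    s=env.observe(); return M(R.from_quat(s['eef_rot']).as_matrix(),s['tool_pos']),s
def plan(targets,start=None):
    T,s=now()
    if start is not None: T=start
    for G in targets:
        D=np.linalg.inv(T)@G
        a=np.linalg.norm(D[:3,3])/.03; b=np.linalg.norm(R.from_matrix(D[:3,:3]).as_rotvec())/.1
        n=max(1,int(np.ceil(max(a/1.15,b*1.02))))
        while 1:
            S=np.real(expm(logm(D)/n)); v=np.r_[S[:3,3]/.03,R.from_matrix(S[:3,:3]).as_rotvec()/.1]
            if abs(v).max()<=1: break
            n+=1
        print(n,'x',v.round(3).tolist()); T=G
    print('t',s['t'],'q',np.round(s['q'],2),'w',round(s['width'],4),'F',np.round(s['wrist_force'],1),'pos',np.round(s['tool_pos'],4))
E
python3 - <<'E'
from to import *
plan([M(Tdown(),[.471,-.2875,.14]),M(Tdown(),[.471,-.2875,.058])])
E
```

```text
12 x [-0.218, 0.351, 0.578, 0.005, 0.003, -0.934]
3 x [0.0, 0.0, 0.911, 0.0, 0.0, 0.0]
t 5.75 q [ 0.32  0.17 -0.03  1.84  0.01  1.12 -0.83] w 0.0941 F [ 0.   0.3 -0.8] pos [ 0.4145 -0.1572  0.3475]
```

```bash
python3 -m pendant '[[-0.218,0.351,0.578,0,0,-0.934,1],[-0.218,0.351,0.578,0,0,-0.934,1],[-0.218,0.351,0.578,0,0,-0.934,1],[-0.218,0.351,0.578,0,0,-0.934,1],[-0.218,0.351,0.578,0,0,-0.934,1],[-0.218,0.351,0.578,0,0,-0.934,1],[-0.218,0.351,0.578,0,0,-0.934,1],[-0.218,0.351,0.578,0,0,-0.934,1],[-0.218,0.351,0.578,0,0,-0.934,1],[-0.218,0.351,0.578,0,0,-0.934,1],[-0.218,0.351,0.578,0,0,-0.934,1],[-0.218,0.351,0.578,0,0,-0.934,0]]'; python3 -m pendant '[[0,0,0,0,0,0,0.2]]'>/dev/null
python3 - <<'E'
from to import *
plan([M(Tdown(),[.471,-.2875,.058])])
s=save('scene','pics/s4.png');t=save('top','pics/t4.png')
z=lambda im,r,c,h,w,f:cv2.resize(im[r:r+h,c:c+w],None,fx=f,fy=f,interpolation=cv2.INTER_CUBIC)
cv2.imwrite('pics/c4.png',z(s,220,265,100,130,6)[:,:,::-1])
G,_=now()
print(proj('scene',[G[:3,3],[.471,-.2875,.074],[.471,-.2875,.05]]))
E
```

```text
t: 6.95
tool_pos: [0.4714, -0.2886, 0.1396]
eef_rot: [0.706, 0.708, -0.001, 0.003]
wrist_force: [0.6, -0.2, 0.7]
width: 0.0891
gripper_force: 0.0
3 x [0.012, 0.002, 0.892, 0.003, 0.014, -0.003]
t 7.05 q [ 0.63  0.58 -0.2   1.86  0.18  0.71  0.33] w 0.0813 F [ 0.1  0.6 -0.1] pos [ 0.4707 -0.2883  0.1383]
[[306.69879231 248.93898829]
 [307.70351614 271.61568213]
 [308.02776702 279.51994612]]
```

View pics/c4.png

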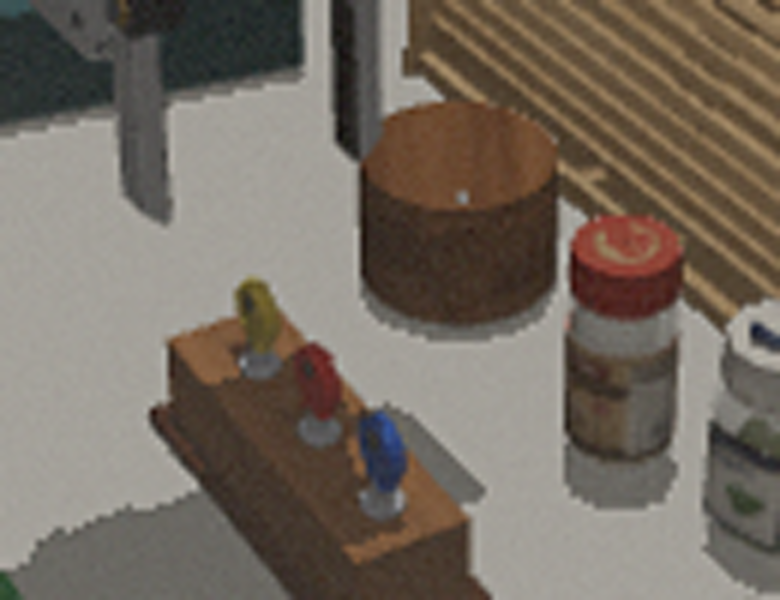

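The view confirms the fingers straddle the yellow head (308,272), matching prediction. Descend and close.

```bash
python3 -m pendant '[[0,0,0.9,0,0,0,0],[0,0,0.9,0,0,0,0],[0,0,0.9,0,0,0,-0.3],[0,0,0,0,0,0,-1],[0,0,0,0,0,0,-1],[0,0,0,0,0,0,-1],[0,0,0,0,0,0,-1],[0,0,0,0,0,0,-1]]'
```

```text
t: 7.95
tool_pos: [0.472, -0.2889, 0.0606]
eef_rot: [0.707, 0.707, -0.001, 0.004]
wrist_force: [0.4, 0.2, 0.4]
width: 0.0092
gripper_force: 0.0
```

Run:
```python
from to import *
s=save('scene','pics/s5.png')
cv2.imwrite('pics/c5.png',cv2.resize(s[190:330,240:380],None,fx=4,fy=4,interpolation=cv2.INTER_CUBIC)[:,:,::-1])
K0=np.array([.5581,.0499,.0983])-Rlock()@[.007,0,0]; print('keyhole',K0)
T,_=now()
print('ori',T[:3,:3].round(3).tolist())
```

```text
keyhole [0.55683096 0.04385105 0.0950137 ]
ori [[0.001, 1.0, 0.005], [1.0, -0.001, -0.007], [-0.007, 0.005, -1.0]]
```

```bash
python3 -m pendant '[[0,0,0,0,0,0,-1],[0,0,-0.3,0,0,0,-1],[0,0,-0.9,0,0,0,-1],[0,0,-1,0,0,0,-1],[0,0,-1,0,0,0,-1]]'
python3 - <<'E'
from to import *
K=np.array([.5568,.0439,.095]); z=Rlock()[:,2]
plan([M(Tlock(),K+z*.095),M(Tlock(),K+z*.056)])
s=save('scene','pics/s6.png')
a=cv2.resize(s[200:320,260:380],None,fx=5,fy=5,interpolation=cv2.INTER_CUBIC)
cv2.imwrite('pics/c6.png',a[:,:,::-1])
T,_=now();P=T[:3,3];r=T[:3,:3]
print(proj('scene',[P,P+r@[0,0,.0146],P+r@[0,0,.0436],P+r@[.016,0,.0436]]).round(1))
E
```

```text
t: 8.5
tool_pos: [0.4707, -0.2876, 0.1567]
eef_rot: [0.707, 0.707, -0.001, 0.003]
wrist_force: [-0.0, 0.2, -1.3]
width: 0.008
gripper_force: 30.0
10 x [0.984, 0.168, 0.142, -0.047, 0.492, 0.203]
2 x [-0.0, 0.0, 0.65, 0.0, 0.0, -0.0]
t 8.5 q [ 0.64  0.55 -0.21  1.85  0.17  0.75  0.33] w 0.008 F [-0.   0.2 -1.3] pos [ 0.4707 -0.2876  0.1567]
[[307.7 241.3]
 [308.  246.5]
 [308.6 256.8]
 [305.4 253.6]]
```

View pics/c6.png

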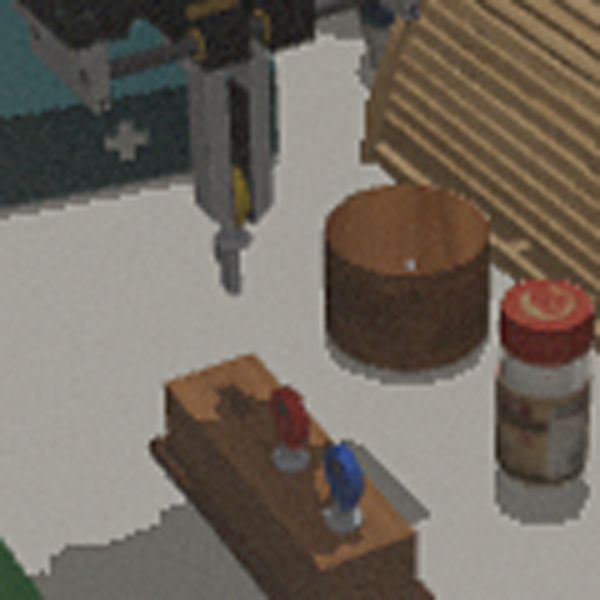

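Key is held (shank tip 307,258, bit towards +y, slightly lower than predicted). Going to the standoff above the lock.

```bash
python3 -m pendant '[[0.98,0.17,0.14,-0.05,0.49,0.2,-1],[0.98,0.17,0.14,-0.05,0.49,0.2,-1],[0.98,0.17,0.14,-0.05,0.49,0.2,-1],[0.98,0.17,0.14,-0.05,0.49,0.2,-1],[0.98,0.17,0.14,-0.05,0.49,0.2,-1],[0.98,0.17,0.14,-0.05,0.49,0.2,-1],[0.98,0.17,0.14,-0.05,0.49,0.2,-1],[0.98,0.17,0.14,-0.05,0.49,0.2,-1],[0.98,0.17,0.14,-0.05,0.49,0.2,-1],[0.98,0.17,0.14,-0.05,0.49,0.2,-1],[0,0,0,0,0,0,-1]]'
python3 - <<'E'
from to import *
K=np.array([.5568,.0439,.095]); z=Rlock()[:,2]
plan([M(Tlock(),K+z*.095),M(Tlock(),K+z*.056)])
s=np.mean([imaging.grab_frame('scene').astype(float) for _ in range(4)],0).astype(np.uint8); cv2.imwrite('pics/s7.png',s[:,:,::-1])
a=cv2.resize(s[150:230,240:320],None,fx=7,fy=7,interpolation=cv2.INTER_CUBIC)
cv2.imwrite('pics/c7.png',a[:,:,::-1])
T,_=now();P=T[:3,3];r=T[:3,:3]
print((proj('scene',[P,P+r@[0,0,.0146],P+r@[0,0,.0436],P+r@[.016,0,.0436],K])-[240,150]).round(1)*7)
E
```

```text
t: 9.65
tool_pos: [0.5485, 0.0015, 0.1786]
eef_rot: [0.751, 0.614, 0.189, -0.151]
wrist_force: [-0.3, 0.1, -2.0]
width: 0.008
gripper_force: 30.0
1 x [-0.035, -0.02, -0.03, 0.019, -0.003, 0.069]
2 x [-0.0, 0.0, 0.65, 0.0, 0.0, -0.0]
t 9.65 q [ 0.61  0.61 -0.52  1.89 -0.31  0.71  0.21] w 0.008 F [-0.3  0.1 -2. ] pos [0.5485 0.0015 0.1786]
[[292.6 226.1]
 [290.5 248.5]
 [286.3 290.5]
 [276.5 260.4]
 [275.1 355.6]]
```

View pics/c7.png

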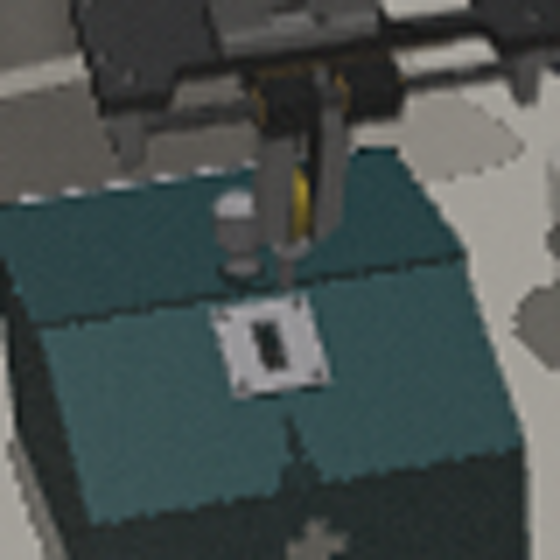

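Held key tip projects at (287,288) in the crop, as predicted; slot centre at (269,346), so the keyhole needs ~1.7 mm down-slope and 1.5 mm left. Correcting and approaching.

Run:
```python
from to import *
K=np.array([.5568,.0439,.095])+Rlock()@[-.0017,.0015,0]; print(K); z=Rlock()[:,2]
plan([M(Tlock(),K+z*.095),M(Tlock(),K+z*.051)])
```

```text
[0.55502376 0.04273896 0.0942019 ]
1 x [0.044, -0.075, -0.006, 0.03, 0.039, 0.032]
2 x [-0.0, 0.0, 0.733, 0.0, 0.0, -0.0]
t 9.85 q [ 0.61  0.61 -0.51  1.89 -0.31  0.71  0.21] w 0.008 F [-0.5 -1.2 -0.3] pos [ 0.5478 -0.0024  0.1773]
```

```bash
python3 -m pendant '[[0.04,-0.07,0,0,0,0,-1],[0,0,0,0,0,0,-1]]'; python3 -m pendant '[[0,0,0.73,0,0,0,-1],[0,0,0.73,0,0,0,-1],[0,0,0,0,0,0,-1]]';  python3 - <<'E'
from to import *
K=np.array([.5550,.0427,.0942]); z=Rlock()[:,2]
s=[]; p=[]
for _ in range(4):
    s.append(imaging.grab_frame('scene').astype(float)); p.append(env.observe()['tool_pos'])
print(np.round(p,4).tolist())
plan([M(Tlock(),K+z*.051)])
s=np.mean(s,0).astype(np.uint8)
a=cv2.resize(s[150:230,240:320],None,fx=7,fy=7,interpolation=cv2.INTER_CUBIC)
cv2.imwrite('pics/c8.png',a[:,:,::-1])
T,_=now();P=np.mean(p,0);r=T[:3,:3]
print((proj('scene',[P,P+r@[0,0,.0146],P+r@[0,0,.0436],P+r@[.016,0,.0436],K])-[240,150]).round(1)*7)
E
```

```text
t: 10.05
tool_pos: [0.5459, 0.0, 0.1782]
eef_rot: [0.753, 0.613, 0.188, -0.15]
wrist_force: [-0.4, 0.4, -1.0]
width: 0.0077
gripper_force: 30.0
t: 10.35
tool_pos: [0.5489, 0.0218, 0.1379]
eef_rot: [0.752, 0.613, 0.187, -0.152]
wrist_force: [-0.1, 0.4, -0.4]
width: 0.0078
gripper_force: 30.0
[[0.5497, 0.0209, 0.1389], [0.5505, 0.0202, 0.1396], [0.551, 0.0198, 0.14], [0.5513, 0.0197, 0.1402]]
1 x [-0.034, -0.037, 0.02, 0.043, 0.026, 0.039]
t 10.55 q [ 0.57  0.67 -0.52  1.93 -0.31  0.61  0.21] w 0.0077 F [ 0.1  0.4 -0.4] pos [0.5513 0.0197 0.1402]
[[280.  287. ]
 [277.9 307.3]
 [274.4 347.2]
 [265.3 317.8]
 [273.  359.1]]
```

View pics/c8.png

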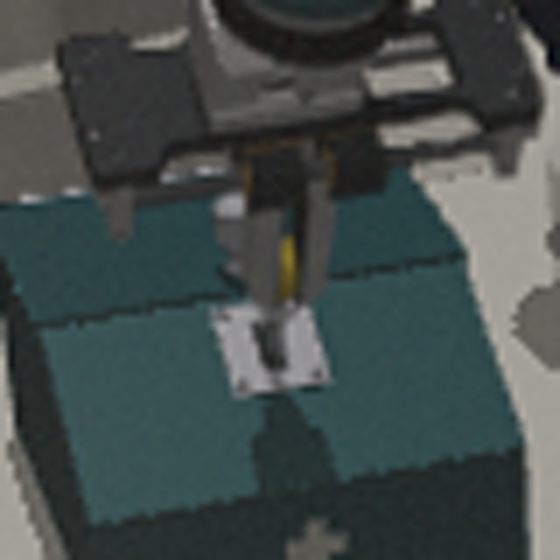

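The tip sits just over the keyhole (crop 276,348 → slot 273,359). Small correction, then push in gently.

```bash
python3 -m pendant '[[-0.03,-0.04,0,0,0,0,-1],[0,0,0.15,0,0,0,-1],[0,0,0.15,0,0,0,-1],[0,0,0.15,0,0,0,-1],[0,0,0.15,0,0,0,-1],[0,0,0,0,0,0,-1]]'
cat > st.py <<'E'
from to import *
T,s=now(); K=np.array([.5550,.0427,.0942]); print('lock-frame TCP rel K mm',((T[:3,3]-K)@Rlock()*1000).round(1),'F lock',(np.array(s['wrist_force'])@Rlock()).round(1),'tq',(np.array(s['torque'])@Rlock()).round(2),'w',round(s['width'],4),'t',s['t'],'rot',(R.from_matrix(Rlock().T@T[:3,:3]@FL).as_rotvec()).round(3))
E
python3 st.py
```

```text
t: 11.15
tool_pos: [0.5506, 0.0287, 0.1225]
eef_rot: [0.752, 0.613, 0.188, -0.151]
wrist_force: [0.1, 0.4, -0.7]
width: 0.008
gripper_force: 30.0
lock-frame TCP rel K mm [ 0.4  1.4 31.9] F lock [-0.  -0.  -0.8] tq [-0.03  0.54  0.08] w 0.008 t 11.15 rot [-0.001  0.002  0.004]
```

It's in the slot without force. Continue pushing.

```bash
python3 -m pendant '[[0,0,0.15,0,0,0,-1],[0,0,0.15,0,0,0,-1],[0,0,0.15,0,0,0,-1],[0,0,0,0,0,0,-1]]'; python3 st.py;python3 -m pendant '[[0,0,0.1,0,0,0,-1],[0,0,0.1,0,0,0,-1],[0,0,0,0,0,0,-1]]'; python3 st.py
```

```text
t: 11.55
tool_pos: [0.5526, 0.0327, 0.112]
eef_rot: [0.753, 0.613, 0.188, -0.15]
wrist_force: [-5.1, -7.9, 13.8]
width: 0.0078
gripper_force: 30.0
lock-frame TCP rel K mm [-0.7  0.3 20.5] F lock [-1.3  3.4 16.3] tq [0.85 0.69 0.04] w 0.0078 t 11.55 rot [-0.004  0.003  0.003]
t: 11.85
tool_pos: [0.5527, 0.0324, 0.1071]
eef_rot: [0.754, 0.612, 0.187, -0.148]
wrist_force: [-10.6, -17.9, 25.0]
width: 0.0079
gripper_force: 30.0
lock-frame TCP rel K mm [-3.2  0.1 16.3] F lock [-5.7  6.7 31.4] tq [1.68 1.48 0.12] w 0.0079 t 11.85 rot [-0.005  0.006  0.002]
```

Contact at ~20 mm (a seated collar would be ~15), suggesting a stick; test by relieving the push and turning 0.3 rad.

```bash
python3 -m pendant '[[0,0,-0.1,0,0,0,-1],[0,0,0,0,0,1,-1],[0,0,0,0,0,1,-1],[0,0,0,0,0,1,-1],[0,0,0,0,0,0,-1],[0,0,0,0,0,0,-1]]'; python3 st.py
```

```text
t: 12.45
tool_pos: [0.551, 0.0355, 0.1097]
eef_rot: [0.835, 0.494, 0.163, -0.178]
wrist_force: [-6.9, -7.8, 17.6]
width: 0.008
gripper_force: 30.0
lock-frame TCP rel K mm [ 0.3  2.5 17.4] F lock [ 0.3  5.1 19.8] tq [1.67 0.12 0.12] w 0.008 t 12.45 rot [-0.     0.002 -0.296]
```

```bash
python3 -m pendant '[[0,0,0,0,0,1,-1],[0,0,0,0,0,1,-1],[0,0,0,0,0,1,-1],[0,0,0,0,0,0,-1],[0,0,0,0,0,0,-1]]'; python3 st.py
python3 - <<'E'
from to import *
s=[];
for _ in range(4): s.append(imaging.grab_frame('scene').astype(float))
s=np.mean(s,0).astype(np.uint8)
cv2.imwrite('pics/c9.png',cv2.resize(s[165:215,250:310],None,fx=12,fy=12,interpolation=cv2.INTER_CUBIC)[:,:,::-1])
E
```

```text
t: 12.95
tool_pos: [0.5489, 0.0373, 0.1101]
eef_rot: [0.899, 0.365, 0.133, -0.202]
wrist_force: [-11.5, -7.1, 21.8]
width: 0.0088
gripper_force: 31.0
lock-frame TCP rel K mm [ 1.6  4.9 17.1] F lock [ 2.   9.8 23.7] tq [ 2.63 -0.32  0.44] w 0.0088 t 12.95 rot [ 0.005  0.002 -0.593]
```

Torque rose to 0.44 N·m and the head is wedging in the pads, so the yellow key doesn't turn. Turn back and pull out.

```bash
python3 -m pendant '[[0,0,0,0,0,-1,-1],[0,0,0,0,0,-1,-1],[0,0,0,0,0,-1,-1],[0,0,0,0,0,-1,-1],[0,0,0,0,0,-1,-1],[0,0,0,0,0,-1,-1],[0,0,0,0,0,0,-1]]'>/dev/null; python3 st.py; python3 -m pendant '[[0,0,-0.3,0,0,0,-1],[0,0,-0.4,0,0,0,-1],[0,0,-0.5,0,0,0,-1],[0,0,-0.5,0,0,0,-1],[0,0,-0.5,0,0,0,-1],[0,0,-0.5,0,0,0,-1],[0,0,0,0,0,0,-1]]'>/dev/null; python3 st.py
python3 - <<'E'
from to import *
s=[];p=[]
for _ in range(4): s.append(imaging.grab_frame('scene').astype(float)); p.append(env.observe()['tool_pos'])
s=np.mean(s,0).astype(np.uint8)
a=s[150:215,245:310]
b=cv2.imread('pics/c9.png')
cv2.imwrite('pics/c10.png',np.hstack([cv2.resize(a,(400,400),interpolation=cv2.INTER_CUBIC)[:,:,::-1],cv2.resize(b,(400,400))]))
T,_=now();P=np.mean(p,0);r=T[:3,:3]
print(((proj('scene',[P,P+r@[0,0,.0146],P+r@[0,0,.0436],P+r@[0,0,.01],P+r@[0,0,.039]])-[245,150])*400/65).round(1))
plan([M(Tdown(),[.471,-.2876,.15]),M(Tdown(),[.471,-.2876,.1]),M(Tdown(),[.471,-.2876,.056])])
E
```

```text
lock-frame TCP rel K mm [ 0.1 -0.3 17.6] F lock [ 0.6  2.4 15.2] tq [0.6  0.33 0.02] w 0.0078 t 13.85 rot [-0.005  0.002  0.006]
lock-frame TCP rel K mm [ 0.3 -0.5 99. ] F lock [ 0.2 -0.2 -1.4] tq [-0.14  0.48 -0.01] w 0.0079 t 14.55 rot [-0.007  0.003  0.004]
[[218.5 194. ]
 [216.7 213.2]
 [213.2 250.4]
 [217.3 207.2]
 [213.8 244.6]]
10 x [-0.979, -0.138, -0.166, 0.053, -0.485, -0.199]
2 x [0.0, 0.0, 0.833, 0.0, 0.0, 0.0]
2 x [0.0, 0.0, 0.733, 0.0, 0.0, 0.0]
t 14.75 q [ 0.62  0.6  -0.52  1.9  -0.31  0.71  0.22] w 0.0074 F [ 0.3  0.1 -0.6] pos [ 0.5442 -0.0008  0.1797]
```

View pics/c10.png

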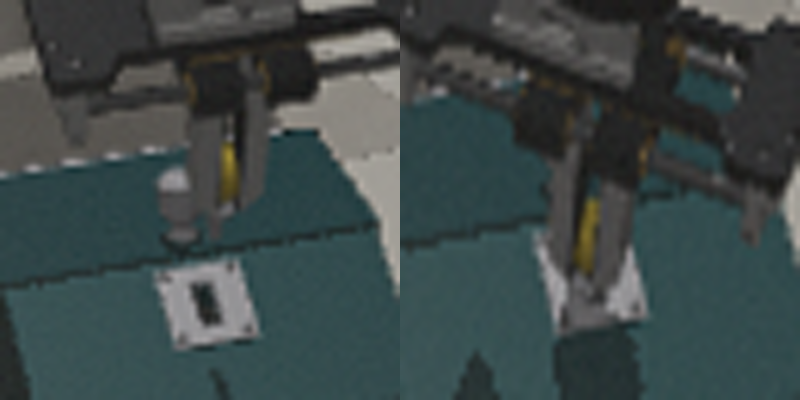

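No more pictures to view after this one: the yellow key is still upright in the grip but slid up toward the pads (tip at ~235 rather than 250 in the left crop). Returning it to its slot.

```bash
python3 -m pendant '[[-0.98,-0.14,-0.17,0.05,-0.485,-0.2,-1],[-0.98,-0.14,-0.17,0.05,-0.485,-0.2,-1],[-0.98,-0.14,-0.17,0.05,-0.485,-0.2,-1],[-0.98,-0.14,-0.17,0.05,-0.485,-0.2,-1],[-0.98,-0.14,-0.17,0.05,-0.485,-0.2,-1],[-0.98,-0.14,-0.17,0.05,-0.485,-0.2,-1],[-0.98,-0.14,-0.17,0.05,-0.485,-0.2,-1],[-0.98,-0.14,-0.17,0.05,-0.485,-0.2,-1],[-0.98,-0.14,-0.17,0.05,-0.485,-0.2,-1],[-0.98,-0.14,-0.17,0.05,-0.485,-0.2,-1],[0,0,0,0,0,0,-1],[0,0,0,0,0,0,-1]]'
python3 - <<'E'
from to import *
plan([M(Tdown(),[.471,-.2876,.095]),M(Tdown(),[.471,-.2876,.056])])
s=np.mean([imaging.grab_frame('scene').astype(float) for _ in range(4)],0); np.save('hold_y.npy',s)
# background-difference: key tip in image vs initial block frame (s.npy is RGB reversed)
b=np.load('s.npy')[:,:,::-1]; m=(abs(s-b).sum(2)>50)
for r in range(236,272): 
    c=np.where(m[r,295:320])[0]+295
    print(r,(c.min(),c.max()) if len(c) else '',end='; ')
T,_=now();P=T[:3,3];r=T[:3,:3]
print(proj('scene',[P,P+r@[0,0,.0146],P+r@[0,0,.0436],P+r@[0,0,.008],P+r@[0,0,.037]]).round(1).tolist())
E
```

```text
t: 15.95
tool_pos: [0.4706, -0.2871, 0.1509]
eef_rot: [0.707, 0.707, 0.001, 0.001]
wrist_force: [-0.6, 0.6, -0.5]
width: 0.0081
gripper_force: 30.0
2 x [-0.009, 0.005, 0.932, 0.015, -0.006, -0.002]
2 x [0.0, 0.0, 0.65, 0.0, 0.0, 0.0]
t 15.95 q [ 0.64  0.56 -0.21  1.85  0.16  0.74  0.34] w 0.0081 F [-0.6  0.6 -0.5] pos [ 0.4706 -0.2871  0.1509]
236 (np.int64(298), np.int64(314)); 237 (np.int64(298), np.int64(314)); 238 (np.int64(299), np.int64(314)); 239 (np.int64(299), np.int64(314)); 240 (np.int64(299), np.int64(314)); 241 (np.int64(299), np.int64(314)); 242 (np.int64(299), np.int64(314)); 243 (np.int64(300), np.int64(313)); 244 (np.int64(301), np.int64(312)); 245 (np.int64(302), np.int64(312)); 246 (np.int64(302), np.int64(311)); 247 (np.int64(302), np.int64(309)); 248 (np.int64(302), np.int64(309)); 249 (np.int64(302), np.int64(309)); 250 (np.int64(302), np.int64(308)); 251 (np.int64(302), np.int64(307)); 252 (np.int64(303), np.int64(307)); 253 (np.int64(303), np.int64(307)); 254 (np.int64(303), np.int64(307)); 255 (np.int64(303), np.int64(307)); 256 (np.int64(303), np.int64(307)); 257 (np.int64(304), np.int64(307)); 258 (np.int64(305), np.int64(306)); 259 ; 260 ; 261 ; 262 ; 263 ; 264 ; 265 ; 266 (np.int64(306), np.int64(308)); 267 (np.int64(305), np.int64(309)); 268 (np.int64(304), np.int64(309)); 269 (np.int64(304), np.int64(310)); 270 (np.int64(304), np.int64(310)); 271 (np.int64(304), np.int64(310)); [[306.4, 244.9], [306.7, 250.1], [307.1, 260.2], [306.6, 247.8], [307.0, 257.9]]
```

```bash
python3 -m pendant '[[0,0,0.93,0,0,0,-1],[0,0,0.93,0,0,0,-1],[0,0,0,0,0,0,-1],[0,0,0.4,0,0,0,-1],[0,0,0.3,0,0,0,-1],[0,0,0.2,0,0,0,-1],[0,0,0,0,0,0,-1]]'; python3 -m pendant '[[0,0,0.2,0,0,0,-1],[0,0,0.15,0,0,0,-1],[0,0,0,0,0,0,-1]]'
```

```text
t: 16.85
tool_pos: [0.4706, -0.2884, 0.0683]
eef_rot: [0.707, 0.707, 0.001, 0.001]
wrist_force: [0.3, 1.0, -1.2]
width: 0.0077
gripper_force: 30.0
t: 17.15
tool_pos: [0.4706, -0.2884, 0.0578]
eef_rot: [0.707, 0.707, 0.001, 0.001]
wrist_force: [-1.2, 0.0, -0.6]
width: 0.0077
gripper_force: 30.0
```

```bash
python3 -m pendant '[[0,0,0.1,0,0,0,-1],[0,0,0.1,0,0,0,-1],[0,0,0,0,0,0,-1]]'
```

```text
t: 17.45
tool_pos: [0.4711, -0.2891, 0.0559]
eef_rot: [0.707, 0.707, 0.0, 0.003]
wrist_force: [-6.6, 2.9, 31.3]
width: 0.0078
gripper_force: 30.0
```

```bash
python3 -m pendant '[[0,0,-0.08,0,0,0,-1],[0,0,0,0,0,0,-0.4],[0,0,0,0,0,0,-0.4],[0,0,0,0,0,0,-0.4],[0,0,-0.3,0,0,0,-0.4],[0,0,-0.7,0,0,0,-0.4],[0,0,-0.8,0,0,0,-0.4],[0,0,0,0,0,0,-0.4]]'
python3 - <<'E'
from to import *
plan([M(Tdown(),[.4705,-.338,.105]),M(Tdown(),[.4705,-.338,.057])])
im=imaging.grab_frame('scene')
for q in('key_yellow','key_red','key_blue'): print(q,[((np.array(r['xy'])*[640,480]).round(1).tolist(),round(r['score'],2)) for r in finder.place_of('scene',q)][:3])
b=np.load('s.npy')[:,:,::-1]
hsv=lambda x:cv2.cvtColor(x.clip(0,255).astype(np.uint8),cv2.COLOR_RGB2HSV)
for n,x in(('then',b),('now',im.astype(float))):
    h=hsv(x)[255:300,290:335]; m=(h[...,0]>20)&(h[...,0]<35)&(h[...,1]>120)&(h[...,2]>60); yy,xx=np.where(m); print(n,'yellow px',m.sum(),xx.mean()+290,yy.mean()+255)
    c=x[276:286,302:316]; v=(c.min(2)>105); yy,xx=np.where(v); print('collar',v.sum(),xx.mean()+302,yy.mean()+276)
E
```

```text
t: 18.25
tool_pos: [0.4729, -0.2896, 0.1116]
eef_rot: [0.707, 0.707, 0.002, 0.004]
wrist_force: [1.1, -0.4, 0.1]
width: 0.028
gripper_force: 0.0
2 x [-0.807, -0.04, 0.111, 0.044, 0.018, -0.002]
2 x [0.0, 0.0, 0.8, 0.0, 0.0, 0.0]
t 18.25 q [ 0.63  0.62 -0.2   1.88  0.19  0.65  0.32] w 0.028 F [ 1.1 -0.4  0.1] pos [ 0.4729 -0.2896  0.1116]
key_yellow [([305.0, 280.4], 0.47)]
key_red [([317.4, 293.4], 0.61)]
key_blue [([326.8, 303.6], 0.52)]
then yellow px 45 307.8888888888889 271.93333333333334
collar 6 308.6666666666667 279.8333333333333
now yellow px 47 307.40425531914894 271.51063829787233
collar 0 nan nan<stdin>:9: RuntimeWarning: Mean of empty slice.
  ret = ret.dtype.type(ret / rcount)
```

Yellow is back in place (head within half a pixel). Now the red key.

```bash
python3 -m pendant '[[-0.81,-0.04,0,0,0,0,-0.4],[-0.81,-0.02,0,0,0,0,-0.4],[0,0,0,0,0,0,-0.4],[0,0,0.8,0,0,0,-0.4],[0,0,0.85,0,0,0,-0.4],[0,0,0,0,0,0,-0.4],[0,0,0,0,0,0,-1],[0,0,0,0,0,0,-1],[0,0,0,0,0,0,-1]]';python3 -m pendant '[[0,0,0,0,0,0,-1],[0,0,0,0,0,0,-1]]'
```

```text
t: 19.35
tool_pos: [0.47, -0.3374, 0.0603]
eef_rot: [0.707, 0.707, 0.001, 0.003]
wrist_force: [-0.2, -0.8, -0.8]
width: 0.0076
gripper_force: 25.8
t: 19.55
tool_pos: [0.4698, -0.3375, 0.0602]
eef_rot: [0.707, 0.707, 0.001, 0.003]
wrist_force: [0.4, -0.0, 4.9]
width: 0.0074
gripper_force: 30.0
```

```bash
python3 -m pendant '[[0,0,-0.5,0,0,0,-1],[0,0,-1,0,0,0,-1],[0,0,-1,0,0,0,-1],[0,0,-1,0,0,0,-1],[0,0,0,0,0,0,-1]]'
python3 - <<'E'
from to import *
K=np.array([.5550,.0427,.0942]); z=Rlock()[:,2]
plan([M(Tlock(),K+z*.085)])
E
```

```text
t: 20.05
tool_pos: [0.4711, -0.3386, 0.1683]
eef_rot: [0.707, 0.707, 0.002, 0.006]
wrist_force: [-0.1, 0.1, -1.0]
width: 0.0078
gripper_force: 30.0
12 x [0.954, 0.119, 0.214, -0.033, 0.409, 0.171]
t 20.05 q [ 0.72  0.57 -0.22  1.77  0.17  0.81  0.42] w 0.0078 F [-0.1  0.1 -1. ] pos [ 0.4711 -0.3386  0.1683]
```

```bash
python3 -m pendant '[[0.954,0.12,0.214,-0.03,0.41,0.17,-1],[0.954,0.12,0.214,-0.03,0.41,0.17,-1],[0.954,0.12,0.214,-0.03,0.41,0.17,-1],[0.954,0.12,0.214,-0.03,0.41,0.17,-1],[0.954,0.12,0.214,-0.03,0.41,0.17,-1],[0.954,0.12,0.214,-0.03,0.41,0.17,-1],[0.954,0.12,0.214,-0.03,0.41,0.17,-1],[0.954,0.12,0.214,-0.03,0.41,0.17,-1],[0.954,0.12,0.214,-0.03,0.41,0.17,-1],[0.954,0.12,0.214,-0.03,0.41,0.17,-1],[0.954,0.12,0.214,-0.03,0.41,0.17,-1],[0.954,0.12,0.214,-0.03,0.41,0.17,-1]]'>/dev/null; python3 -m pendant '[[0,0,0,0,0,0,-1],[0,0,0,0,0,0,-1],[0,0,0,0,0,0,-1]]'>/dev/null;python3 - <<'E'
from to import *
K=np.array([.5550,.0427,.0942]); z=Rlock()[:,2]
plan([M(Tlock(),K+z*.085+Rlock()@[0,.0008,0]),M(Tlock(),K+z*.048+Rlock()@[0,.0008,0])])
E
python3 st.py
```

```text
1 x [0.079, 0.055, -0.109, -0.104, -0.016, -0.046]
2 x [0.0, 0.0, 0.617, 0.0, 0.0, -0.0]
t 21.55 q [ 0.61  0.63 -0.52  1.9  -0.31  0.69  0.21] w 0.0079 F [-0.5 -1.1 -0.1] pos [0.5442 0.0036 0.1653]
lock-frame TCP rel K mm [-2.3  2.5 81.7] F lock [-1.1  0.3  0.4] tq [-0.06  0.56  0.05] w 0.0079 t 21.55 rot [ 0.01  -0.002 -0.005]
```

```bash
python3 -m pendant '[[0.07,0.05,0.4,-0.1,0,0,-1],[0,0,0.6,0,0,0,-1],[0,0,0,0,0,0,-1]]'>/dev/null; python3 st.py; python3 -m pendant '[[0,0,0,0,0,0,-1],[0,0,0,0,0,0,-1]]'>/dev/null; python3 st.py; python3 -m pendant '[[0,0,0,0,0,0,-1]]'>/dev/null;python3 st.py
```

```text
lock-frame TCP rel K mm [ 0.6  2.5 50.5] F lock [-0.4  0.2  0.7] tq [-0.05  0.48  0.04] w 0.008 t 21.85 rot [ 0.004 -0.003 -0.004]
lock-frame TCP rel K mm [ 0.9  0.4 52.5] F lock [-0.8  0.3 -0.6] tq [-0.08  0.49  0.03] w 0.0077 t 22.05 rot [-0.001 -0.003 -0.004]
lock-frame TCP rel K mm [ 1.2  0.4 52.4] F lock [-0.2  0.8 -0.7] tq [-0.01  0.51  0.02] w 0.0075 t 22.15 rot [-0.001 -0.003 -0.004]
```

```bash
python3 -m pendant '[[-0.03,-0.01,0.15,0,0,0,-1],[0,0,0.15,0,0,0,-1],[0,0,0.15,0,0,0,-1],[0,0,0.15,0,0,0,-1],[0,0,0.15,0,0,0,-1],[0,0,0.1,0,0,0,-1],[0,0,0,0,0,0,-1]]'>/dev/null; python3 st.py; python3 -m pendant '[[0,0,0.1,0,0,0,-1],[0,0,0.1,0,0,0,-1],[0,0,0,0,0,0,-1]]'>/dev/null; python3 st.py
```

```text
lock-frame TCP rel K mm [ 0.8  1.7 25.6] F lock [-0.1 -0.  -0.1] tq [-0.05  0.58  0.04] w 0.0074 t 22.85 rot [ 0.001 -0.003 -0.003]
lock-frame TCP rel K mm [ 0.6  0.7 21.3] F lock [-0.2  1.1 12.2] tq [0.58 0.27 0.  ] w 0.0074 t 23.15 rot [-0.001 -0.003 -0.004]
```

```bash
python3 -m pendant '[[0,0,0.07,0,0,0,-1],[0,0,0,0,0,0,-1]]'>/dev/null; python3 st.py; python3 -m pendant '[[0,0,-0.1,0,0,1,-1],[0,0,0,0,0,1,-1],[0,0,0,0,0,1,-1],[0,0,0,0,0,1,-1],[0,0,0,0,0,1,-1],[0,0,0,0,0,0,-1]]'>/dev/null; python3 st.py
```

```text
lock-frame TCP rel K mm [ 0.   0.6 20.3] F lock [-0.4  3.4 21.9] tq [1.15 0.25 0.06] w 0.0079 t 23.35 rot [-0.002 -0.002 -0.004]
lock-frame TCP rel K mm [ 1.5  3.3 21.5] F lock [ 0.5  4.7 10.1] tq [1.25 0.06 0.32] w 0.0077 t 23.95 rot [ 0.005 -0.003 -0.504]
```

Red sticks at the same depth and resists turning (0.32 N·m), so it's wrong too. Turn back, extract, return it.

```bash
python3 -m pendant '[[0,0,0,0,0,-1,-1],[0,0,0,0,0,-1,-1],[0,0,0,0,0,-1,-1],[0,0,0,0,0,-1,-1],[0,0,0,0,0,-1,-1],[0,0,-0.3,0,0,0,-1],[0,0,-0.5,0,0,0,-1],[0,0,-0.5,0,0,0,-1],[0,0,-0.6,0,0,0,-1],[0,0,-0.6,0,0,0,-1],[0,0,0,0,0,0,-1],[0,0,0,0,0,0,-1]]'>/dev/null; python3 st.py
python3 - <<'E'
from to import *
plan([M(Tdown(),[.4702,-.338,.15])])
E
```

```text
lock-frame TCP rel K mm [ 0.5  1.4 96.2] F lock [-0.6 -0.5 -0.3] tq [-0.1   0.5   0.02] w 0.0076 t 25.15 rot [-0.    -0.003 -0.005]
12 x [-0.953, -0.099, -0.175, 0.041, -0.408, -0.173]
t 25.15 q [ 0.62  0.61 -0.52  1.9  -0.31  0.72  0.21] w 0.0076 F [ 0.5 -0.5 -0.5] pos [ 0.5445 -0.0008  0.1793]
```

```bash
python3 -m pendant '[[-0.953,-0.1,-0.175,0.04,-0.408,-0.173,-1],[-0.953,-0.1,-0.175,0.04,-0.408,-0.173,-1],[-0.953,-0.1,-0.175,0.04,-0.408,-0.173,-1],[-0.953,-0.1,-0.175,0.04,-0.408,-0.173,-1],[-0.953,-0.1,-0.175,0.04,-0.408,-0.173,-1],[-0.953,-0.1,-0.175,0.04,-0.408,-0.173,-1],[-0.953,-0.1,-0.175,0.04,-0.408,-0.173,-1],[-0.953,-0.1,-0.175,0.04,-0.408,-0.173,-1],[-0.953,-0.1,-0.175,0.04,-0.408,-0.173,-1],[-0.953,-0.1,-0.175,0.04,-0.408,-0.173,-1],[-0.953,-0.1,-0.175,0.04,-0.408,-0.173,-1],[-0.953,-0.1,-0.175,0.04,-0.408,-0.173,-1]]'>/dev/null; python3 -m pendant '[[0,0,0,0,0,0,-1],[0,0,0,0,0,0,-1],[0,0,0,0,0,0,-1],[0,0,0,0,0,0,-1]]'
python3 - <<'E'
from to import *
plan([M(Tdown(),[.4702,-.338,.098]),M(Tdown(),[.4702,-.338,.062])])
E
```

```text
t: 26.75
tool_pos: [0.4707, -0.3365, 0.1491]
eef_rot: [0.706, 0.708, 0.001, -0.0]
wrist_force: [-0.3, 0.1, -0.1]
width: 0.0078
gripper_force: 30.0
2 x [-0.027, -0.009, 0.852, 0.008, -0.011, 0.013]
2 x [0.0, 0.0, 0.6, 0.0, 0.0, 0.0]
t 26.75 q [ 0.72  0.6  -0.22  1.78  0.17  0.78  0.41] w 0.0078 F [-0.3  0.1 -0.1] pos [ 0.4707 -0.3365  0.1491]
```

```bash
python3 -m pendant '[[-0.03,-0.01,0.7,0,0,0,-1],[-0.02,0,0.9,0,0,0,-1],[0,0,0,0,0,0,-1],[0,0,0.4,0,0,0,-1],[0,0,0.4,0,0,0,-1],[0,0,0.3,0,0,0,-1],[0,0,0,0,0,0,-1]]'; python3 -m pendant '[[0,0,0.1,0,0,0,-1],[0,0,0.1,0,0,0,-1],[0,0,0,0,0,0,-1]]'
```

```text
t: 27.45
tool_pos: [0.4697, -0.3389, 0.0675]
eef_rot: [0.707, 0.708, 0.001, -0.0]
wrist_force: [-0.5, 0.0, -1.5]
width: 0.0077
gripper_force: 30.0
t: 27.75
tool_pos: [0.4704, -0.3395, 0.0625]
eef_rot: [0.707, 0.708, 0.001, 0.001]
wrist_force: [-0.6, 0.5, -1.2]
width: 0.0077
gripper_force: 30.0
```

```bash
python3 -m pendant '[[0,0,0.1,0,0,0,-1],[0,0,0.1,0,0,0,-1],[0,0,0,0,0,0,-1]]'
```

```text
t: 28.05
tool_pos: [0.4708, -0.3398, 0.0597]
eef_rot: [0.707, 0.708, 0.001, 0.001]
wrist_force: [-5.8, 4.2, 23.2]
width: 0.0078
gripper_force: 30.0
```

Seated (23 N). Release and go to blue.

```bash
python3 -m pendant '[[0,0,-0.08,0,0,0,-1],[0,0,0,0,0,0,-0.4],[0,0,0,0,0,0,-0.4],[0,0,0,0,0,0,-0.4],[0,0,-0.3,0,0,0,-0.4],[0,0,-0.7,0,0,0,-0.4],[0,0,-0.7,0,0,0,-0.4],[0,0,0,0,0,0,-0.4]]'
python3 - <<'E'
from to import *
plan([M(Tdown(),[.4695,-.388,.105]),M(Tdown(),[.4695,-.388,.057])])
im=imaging.grab_frame('scene').astype(float); b=np.load('s.npy')[:,:,::-1]
hsv=lambda x:cv2.cvtColor(x.clip(0,255).astype(np.uint8),cv2.COLOR_RGB2HSV)
for n,x in(('then',b),('now',im)):
    h=hsv(x)[262:305,305:330]; m=((h[...,0]>173)|(h[...,0]<4))&(h[...,1]>150)&(h[...,2]>60); yy,xx=np.where(m); print(n,'red px',m.sum(),xx.mean()+305,yy.mean()+262)
    h=hsv(x)[255:300,290:335]; m=(h[...,0]>20)&(h[...,0]<35)&(h[...,1]>120)&(h[...,2]>60); yy,xx=np.where(m); print(n,'yellow px',m.sum(),xx.mean()+290,yy.mean()+255)
E
```

```text
t: 28.85
tool_pos: [0.4722, -0.3406, 0.1128]
eef_rot: [0.707, 0.708, 0.002, 0.003]
wrist_force: [0.2, -0.6, 1.0]
width: 0.0282
gripper_force: 0.0
2 x [-0.79, -0.046, 0.131, 0.033, 0.012, 0.006]
2 x [0.0, 0.0, 0.8, 0.0, 0.0, 0.0]
t 28.85 q [ 0.71  0.65 -0.21  1.8   0.19  0.7   0.4 ] w 0.0282 F [ 0.2 -0.6  1. ] pos [ 0.4722 -0.3406  0.1128]
then red px 20 318.35 280.75
then yellow px 45 307.8888888888889 271.93333333333334
now red px 19 318.8421052631579 282.0526315789474
now yellow px 40 307.175 272.225
```

```bash
python3 -m pendant '[[-0.8,-0.04,0,0,0,0,-0.4],[-0.8,-0.03,0,0,0,0,-0.4],[0,0,0,0,0,0,-0.4],[0,0,0.85,0,0,0,-0.4],[0,0,0.85,0,0,0,-0.4],[0,0,0,0,0,0,-0.4],[0,0,0,0,0,0,-1],[0,0,0,0,0,0,-1],[0,0,0,0,0,0,-1],[0,0,0,0,0,0,-1],[0,0,0,0,0,0,-1]]';python3 -m pendant '[[0,0,-0.5,0,0,0,-1],[0,0,-1,0,0,0,-1],[0,0,-1,0,0,0,-1],[0,0,-1,0,0,0,-1],[0,0,0,0,0,0,-1],[0,0,0,0,0,0,-1]]'
python3 - <<'E'
from to import *
K=np.array([.5550,.0427,.0942]); z=Rlock()[:,2]
plan([M(Tlock(),K+z*.085+Rlock()@[0.0005,.0008,0])])
E
```

```text
t: 30.0
tool_pos: [0.4691, -0.3878, 0.0601]
eef_rot: [0.707, 0.708, 0.001, 0.002]
wrist_force: [0.4, 0.0, 5.0]
width: 0.0077
gripper_force: 30.0
t: 30.6
tool_pos: [0.4681, -0.3878, 0.165]
eef_rot: [0.707, 0.707, 0.001, 0.001]
wrist_force: [0.0, -1.1, -1.2]
width: 0.0076
gripper_force: 30.0
14 x [0.936, 0.096, 0.206, -0.034, 0.348, 0.146]
t 30.6 q [ 0.79  0.62 -0.23  1.68  0.17  0.86  0.49] w 0.0076 F [ 0.  -1.1 -1.2] pos [ 0.4681 -0.3878  0.165 ]
```

```bash
python3 -m pendant '[[0.936,0.1,0.206,-0.034,0.348,0.146,-1],[0.936,0.1,0.206,-0.034,0.348,0.146,-1],[0.936,0.1,0.206,-0.034,0.348,0.146,-1],[0.936,0.1,0.206,-0.034,0.348,0.146,-1],[0.936,0.1,0.206,-0.034,0.348,0.146,-1],[0.936,0.1,0.206,-0.034,0.348,0.146,-1],[0.936,0.1,0.206,-0.034,0.348,0.146,-1],[0.936,0.1,0.206,-0.034,0.348,0.146,-1],[0.936,0.1,0.206,-0.034,0.348,0.146,-1],[0.936,0.1,0.206,-0.034,0.348,0.146,-1],[0.936,0.1,0.206,-0.034,0.348,0.146,-1],[0.936,0.1,0.206,-0.034,0.348,0.146,-1]]'>/dev/null; python3 -m pendant '[[0.936,0.1,0.206,-0.034,0.348,0.146,-1],[0.936,0.1,0.206,-0.034,0.348,0.146,-1],[0,0,0,0,0,0,-1],[0,0,0,0,0,0,-1],[0,0,0,0,0,0,-1],[0,0,0,0,0,0,-1]]'>/dev/null;python3 - <<'E'
from to import *
K=np.array([.5550,.0427,.0942]); z=Rlock()[:,2]
plan([M(Tlock(),K+z*.085+Rlock()@[0.0005,.0008,0])])
E
python3 st.py
```

```text
1 x [0.029, -0.04, -0.032, -0.015, -0.002, -0.018]
t 32.4 q [ 0.61  0.63 -0.52  1.9  -0.31  0.69  0.21] w 0.0077 F [ 0.1  0.9 -0.3] pos [0.5472 0.0037 0.1682]
lock-frame TCP rel K mm [-0.4 -0.4 84. ] F lock [ 0.6  0.1 -0.7] tq [-0.08  0.51  0.06] w 0.0077 t 32.4 rot [ 0.001 -0.    -0.002]
```

```bash
python3 -m pendant '[[0.03,-0.03,0.5,0,0,0,-1],[0,0,0.6,0,0,0,-1],[0,0,0,0,0,0,-1],[0,0,0,0,0,0,-1],[0,0,0,0,0,0,-1]]'>/dev/null; python3 st.py; python3 -m pendant '[[0,0,0.15,0,0,0,-1],[0,0,0.15,0,0,0,-1],[0,0,0.15,0,0,0,-1],[0,0,0.15,0,0,0,-1],[0,0,0.15,0,0,0,-1],[0,0,0.1,0,0,0,-1],[0,0,0,0,0,0,-1]]'>/dev/null; python3 st.py
```

```text
lock-frame TCP rel K mm [ 1.2 -0.3 51.8] F lock [-0.1 -0.5 -0.2] tq [-0.07  0.5   0.05] w 0.0079 t 32.9 rot [-0.    -0.    -0.001]
lock-frame TCP rel K mm [ 1.7  0.7 25. ] F lock [-1.6  0.  -0.8] tq [-0.03  0.53  0.1 ] w 0.0077 t 33.6 rot [ 0.002 -0.001 -0.   ]
```

```bash
python3 -m pendant '[[0,0,0.1,0,0,0,-1],[0,0,0.1,0,0,0,-1],[0,0,0,0,0,0,-1]]'>/dev/null; python3 st.py; python3 -m pendant '[[0,0,0.1,0,0,0,-1],[0,0,0.1,0,0,0,-1],[0,0,0,0,0,0,-1]]'>/dev/null; python3 st.py
```

```text
lock-frame TCP rel K mm [ 1.7  0.6 19.2] F lock [-0.4 -0.1  0.1] tq [-0.07  0.55  0.03] w 0.0078 t 33.9 rot [ 0.002 -0.001 -0.   ]
lock-frame TCP rel K mm [ 1.6  0.3 13.4] F lock [ 0.7 -0.5 -0.6] tq [-0.07  0.51  0.03] w 0.0076 t 34.2 rot [ 0.001 -0.001 -0.   ]
```

Blue slides past the sticking depth with no force. Push home, then turn 1.2 rad.

```bash
python3 -m pendant '[[0,0,0.08,0,0,0,-1],[0,0,0,0,0,0,-1]]'>/dev/null; python3 st.py; python3 -m pendant '[[0,0,0.05,0,0,0,-1],[0,0,0,0,0,0,-1]]'>/dev/null; python3 st.py
```

```text
lock-frame TCP rel K mm [ 1.6  0.2 13.1] F lock [ 1.4  4.  20.9] tq [1.13 0.12 0.06] w 0.0081 t 34.4 rot [ 0.001 -0.    -0.   ]
lock-frame TCP rel K mm [ 1.5  0.2 12.9] F lock [ 1.8  8.  36.5] tq [ 1.95 -0.07  0.02] w 0.0076 t 34.6 rot [ 0.    -0.    -0.001]
```

```bash
python3 -m pendant '[[0,0,-0.08,0,0,0.8,-1],[0,0,0,0,0,0.8,-1],[0,0,0,0,0,0.8,-1],[0,0,0,0,0,0.8,-1],[0,0,0,0,0,0,-1]]'>/dev/null; python3 st.py; python3 -m pendant '[[0,0,0,0,0,0.9,-1],[0,0,0,0,0,0.9,-1],[0,0,0,0,0,0.9,-1],[0,0,0,0,0,0.9,-1],[0,0,0,0,0,0.9,-1],[0,0,0,0,0,0.9,-1],[0,0,0,0,0,0.9,-1],[0,0,0,0,0,0.9,-1],[0,0,0,0,0,0.9,-1],[0,0,0,0,0,0,-1],[0,0,0,0,0,0,-1]]'>/dev/null; python3 st.py
```

```text
lock-frame TCP rel K mm [ 1.6  0.3 13.1] F lock [ 0.4  2.7 11.2] tq [0.65 0.29 0.02] w 0.0079 t 35.1 rot [ 0.001 -0.    -0.322]
lock-frame TCP rel K mm [ 2.7  0.8 13.2] F lock [ 1.9  3.6 12.8] tq [ 0.87 -0.19 -0.01] w 0.0078 t 36.2 rot [ 3.00e-03 -1.00e-03 -1.13e+00]
```

```bash
python3 -m pendant '[[0,0,0,0,0,0.7,-1],[0,0,0,0,0,0.7,-1],[0,0,0,0,0,0.6,-1],[0,0,0,0,0,0,-1],[0,0,0,0,0,0,-1]]'>/dev/null; python3 st.py
```

```text
lock-frame TCP rel K mm [ 3.7  0.9 13.2] F lock [ 3.2  3.8 14.1] tq [ 0.96 -0.83  0.11] w 0.0078 t 36.7 rot [ 0.004 -0.002 -1.329]
```

The key turned freely to the stop (torque rises at 1.33). Release and retreat; plan the knob approach.

```bash
python3 -m pendant '[[0,0,0,0,0,0,-0.5],[0,0,0,0,0,0,-0.5],[0,0,0,0,0,0,-0.5],[0,0,-0.5,0,0,0,-0.5],[0,0,-1,0,0,0,-0.5],[0,0,-1,0,0,0,-0.5],[0,0,-0.5,0,0,0,-0.2],[0,0,0,0,0,0,0]]'>/dev/null; python3 st.py
python3 - <<'E'
from to import *
im=imaging.grab_frame('scene').astype(float)
for q in('lid_knob','keyhole','key_blue','medicine_box'): print(q,[((np.array(r['xy'])*[640,480]).round(1).tolist(),round(r['score'],2)) for r in finder.place_of('scene',q)][:2])
print('pred',proj('scene',[[.5657,.087,.137]]))
h=cv2.cvtColor(im.astype(np.uint8),cv2.COLOR_RGB2HSV)[150:215,245:310]; m=(h[...,0]>105)&(h[...,0]<125)&(h[...,1]>130)&(h[...,2]>60); yy,xx=np.where(m); print('blue',m.sum(),xx.mean()+245 if m.any() else '',yy.mean()+150 if m.any() else '')
K=np.array([.5553,.0433,.0942]);print('head pred',proj('scene',[K+Rlock()[:,2]*.028]))
k=np.array([.5657,.087,0])
plan([M(Tdown(YAW),k+[0,0,.185]),M(Tdown(YAW),k+[0,0,.121])])
E
```

```text
lock-frame TCP rel K mm [  1.   -1.3 103.9] F lock [-0.   0.4  0.4] tq [ 0.01  0.43 -0.03] w 0.0363 t 37.5 rot [-0.003 -0.002 -1.33 ]
lid_knob [([274.1, 177.9], 0.68)]
keyhole [([275.9, 201.1], 0.96), ([393.8, 377.4], 0.3)]
key_blue [([278.9, 199.9], 0.61)]
medicine_box [([277.0, 218.5], 0.82)]
pred [[274.8915847  182.16711623]]
blue 19 279.1578947368421 194.0
head pred [[279.52346991 195.76830534]]
15 x [0.168, -0.132, 0.05, -0.219, -0.275, -0.867]
3 x [-0.0, -0.0, 0.711, 0.0, 0.0, 0.0]
t 37.75 q [ 0.34  0.56 -0.08  1.89 -0.62  0.83 -0.81] w 0.0471 F [ 0.5 -0.8  0.2] pos [ 0.5445 -0.0018  0.184 ]
```

Blue key stays in the lock. Go above the knob.

```bash
python3 -m pendant '[[0.168,-0.132,0.05,-0.219,-0.275,-0.867,0.2],[0.168,-0.132,0.05,-0.219,-0.275,-0.867,0.2],[0.168,-0.132,0.05,-0.219,-0.275,-0.867,0.2],[0.168,-0.132,0.05,-0.219,-0.275,-0.867,0.2],[0.168,-0.132,0.05,-0.219,-0.275,-0.867,0.2],[0.168,-0.132,0.05,-0.219,-0.275,-0.867,0.2],[0.168,-0.132,0.05,-0.219,-0.275,-0.867,0.2],[0.168,-0.132,0.05,-0.219,-0.275,-0.867,0.2],[0.168,-0.132,0.05,-0.219,-0.275,-0.867,0.2],[0.168,-0.132,0.05,-0.219,-0.275,-0.867,0.2],[0.168,-0.132,0.05,-0.219,-0.275,-0.867,0.2],[0.168,-0.132,0.05,-0.219,-0.275,-0.867,0.2]]'>/dev/null; python3 -m pendant '[[0.168,-0.132,0.05,-0.219,-0.275,-0.867,0.2],[0.168,-0.132,0.05,-0.219,-0.275,-0.867,0.2],[0.168,-0.132,0.05,-0.219,-0.275,-0.867,0.2],[0,0,0,0,0,0,0.2],[0,0,0,0,0,0,0.2]]'
python3 - <<'E'
from to import *
k=np.array([.5657,.0885,0]); plan([M(Tdown(YAW),k+[0,0,.122])])
E
```

```text
t: 39.45
tool_pos: [0.5661, 0.0862, 0.1854]
eef_rot: [0.777, 0.629, -0.0, 0.0]
wrist_force: [1.1, -0.5, 0.3]
width: 0.0561
gripper_force: 0.0
3 x [0.025, -0.01, 0.705, 0.001, 0.001, -0.008]
t 39.45 q [-0.12  0.54 -0.13  1.76  0.09  0.85 -0.5 ] w 0.0561 F [ 1.1 -0.5  0.3] pos [0.5661 0.0862 0.1854]
```

```bash
python3 -m pendant '[[0.025,-0.01,0.7,0,0,0,0.2],[0.025,0,0.7,0,0,0,0.2],[0.025,0,0.7,0,0,0,0],[0,0,0,0,0,0,-1],[0,0,0,0,0,0,-1],[0,0,0,0,0,0,-1],[0,0,0,0,0,0,-1],[0,0,0,0,0,0,-1]]'
python3 - <<'E'
from to import *
T,s=now(); B=Rbox(); a,b=.104,.024
P0=T[:3,3]; pitch=.45/1.3
G=[]
for i in range(1,14):
    th=i*.1; d=np.array([-a*np.cos(th)+b*np.sin(th)+a,0,a*np.sin(th)+b*np.cos(th)-b])
    Rn=T[:3,:3]@R.from_rotvec([0,-pitch*th,0]).as_matrix()  # sign checked below
    gp=P0-T[:3,:3]@[0,0,.0165]+B@d
    G.append(M(Rn,gp+Rn@[0,0,.0165]))
print('tool -z dir in box after', (B.T@-G[-1][:3,2]).round(2))
plan(G)
E
```

```text
t: 40.25
tool_pos: [0.5645, 0.0882, 0.1237]
eef_rot: [0.777, 0.63, -0.001, -0.0]
wrist_force: [-4.7, 0.4, 3.3]
width: 0.0221
gripper_force: 30.0
tool -z dir in box after [ 0.44 -0.    0.9 ]
1 x [0.078, -0.001, -0.343, -0.0, -0.346, 0.0]
1 x [0.1, -0.001, -0.336, 0.0, -0.346, 0.0]
1 x [0.121, -0.001, -0.327, 0.0, -0.346, -0.0]
1 x [0.143, -0.001, -0.317, -0.0, -0.346, 0.0]
1 x [0.163, -0.001, -0.306, 0.0, -0.346, -0.0]
1 x [0.182, -0.001, -0.293, -0.0, -0.346, -0.0]
1 x [0.201, -0.001, -0.28, -0.0, -0.346, 0.0]
1 x [0.219, -0.001, -0.265, -0.0, -0.346, -0.0]
1 x [0.236, -0.001, -0.248, 0.0, -0.346, 0.0]
1 x [0.251, -0.001, -0.231, -0.0, -0.346, 0.0]
1 x [0.266, -0.001, -0.213, 0.0, -0.346, -0.0]
1 x [0.279, -0.001, -0.194, -0.0, -0.346, 0.0]
1 x [0.291, -0.001, -0.174, 0.0, -0.346, 0.0]
t 40.25 q [-0.13  0.62 -0.12  1.82  0.11  0.71 -0.51] w 0.0221 F [-4.7  0.4  3.3] pos [0.5645 0.0882 0.1237]
```

Knob gripped. Lift along the arc, checking force early.

```bash
python3 -m pendant '[[0.08,0,-0.34,0,-0.346,0,-1],[0.1,0,-0.336,0,-0.346,0,-1],[0.12,0,-0.327,0,-0.346,0,-1],[0,0,0,0,0,0,-1]]'; python3 -m pendant '[[0.143,0,-0.317,0,-0.346,0,-1],[0.163,0,-0.306,0,-0.346,0,-1],[0.182,0,-0.293,0,-0.346,0,-1],[0.2,0,-0.28,0,-0.346,0,-1],[0,0,0,0,0,0,-1]]'
```

```text
t: 40.65
tool_pos: [0.5667, 0.0989, 0.1536]
eef_rot: [0.775, 0.63, -0.042, 0.033]
wrist_force: [-6.5, -0.2, 2.7]
width: 0.0219
gripper_force: 30.0
t: 41.15
tool_pos: [0.5717, 0.1233, 0.1856]
eef_rot: [0.771, 0.625, -0.096, 0.077]
wrist_force: [-6.4, -0.5, 4.3]
width: 0.0216
gripper_force: 30.0
```

Run:
```python
from to import *
im=imaging.grab_frame('scene')
for q in('lid_knob','lid'): print(q,[((np.array(r['xy'])*[640,480]).round(1).tolist(),round(r['score'],2)) for r in finder.place_of('scene',q)][:2])
T,_=now(); print('gp',proj('scene',[T[:3,3]-T[:3,:3]@[0,0,.0165]]))
B=Rbox(); O=np.array([.5659,.088,0])
for th in(0,.3,.7):
    c=[.105-.112*np.cos(th),0,.113+.112*np.sin(th)]
    print(th,[proj('scene',O+B@[c[0],y,c[2]]).round(0).tolist() for y in(-.095,.095)])
b=np.load('s.npy')[:,:,::-1]; d=abs(im-b).sum(2)
teal=lambda x:(x[...,2].astype(int)-x[...,0]>15)&(x[...,1].astype(int)-x[...,0]>15)
for r in range(150,200,5):
    f=lambda x:''.join('T' if v else '.' for v in teal(x[r])[230:325])
    print(r,f(im)); print('   ',f(b))
```

```text
lid_knob [([267.3, 156.8], 0.66)]Traceback (most recent call last):
  File "<stdin>", line 3, in <module>
ValueError: it knows: egg_timer, garlic, key_blue, key_red, key_stand, key_yellow, keyhole, lid_knob, medicine_box, mug, salt_box, spice, spoon, tomato
```

The knob moved up with the gripper (267,157). Continue the arc.

```bash
python3 -m pendant '[[0.22,0,-0.265,0,-0.346,0,-1],[0.236,0,-0.248,0,-0.346,0,-1],[0.25,0,-0.231,0,-0.346,0,-1],[0.266,0,-0.213,0,-0.346,0,-1],[0.279,0,-0.194,0,-0.346,0,-1],[0.291,0,-0.174,0,-0.346,0,-1],[0,0,0,0,0,0,-1],[0,0,0,0,0,0,-1]]'
python3 - <<'E'
from to import *
im=imaging.grab_frame('scene')
print([((np.array(r['xy'])*[640,480]).round(1).tolist(),round(r['score'],2)) for r in finder.place_of('scene','lid_knob')][:2])
T,_=now(); g=T[:3,3]-T[:3,:3]@[0,0,.0165]; print('gp',g,proj('scene',[g]))
B=Rbox(); w=B.T@(g-[.5659,.088,0]); v=w-[.105,0,.113]; print('box',w.round(3),'r',np.hypot(v[0],v[2]),'theta',np.arctan2(.024,-.104)-np.arctan2(v[2],v[0]))
E
```

```text
t: 42.05
tool_pos: [0.5828, 0.1777, 0.2097]
eef_rot: [0.757, 0.613, -0.176, 0.14]
wrist_force: [-8.8, -0.2, 9.9]
width: 0.0219
gripper_force: 30.1
[([264.0, 145.4], 0.95)]
gp [0.5843818  0.1846974  0.22460314] [[264.89651472 143.77397911]]
box [0.098 0.002 0.225] r 0.11179624279104777 theta 1.2852131903636967
```

Lid at ≈1.28 rad. Release and retreat.

```bash
python3 -m pendant '[[0,0,0,0,0,0,0],[0,0,0,0,0,0,0],[0,0,0,0,0,0,0],[0,0,-0.3,0,0,0,0],[0,0,-0.7,0,0,0,0],[0,0,-1,0,0,0,0],[0,0,-1,0,0,0,0],[0,0,0,0,0,0,0],[0,0,0,0,0,0,0]]'
python3 - <<'E'
from to import *
im=imaging.grab_frame('scene').astype(float)
for q in('lid_knob','keyhole','key_blue','key_red','key_yellow'): print(q,[((np.array(r['xy'])*[640,480]).round(1).tolist(),round(r['score'],2)) for r in finder.place_of('scene',q)][:2])
B=Rbox();O=np.array([.5659,.088,0])
for th in(0.9,1.,1.15,1.3): print(th,proj('scene',O+B@[.105-.104*np.cos(th)+.024*np.sin(th),0,.113+.104*np.sin(th)+.024*np.cos(th)]).round(1), 'edge',proj('scene',O+B@[.105-.112*np.cos(th),.095,.113+.112*np.sin(th)]).round(1),proj('scene',O+B@[.105-.112*np.cos(th),-.095,.113+.112*np.sin(th)]).round(1))
b=np.load('s.npy')[:,:,::-1]
hsv=lambda x:cv2.cvtColor(x.clip(0,255).astype(np.uint8),cv2.COLOR_RGB2HSV)
for n,x in(('then',b),('now',im)):
    h=hsv(x)[262:300,305:330]; m=((h[...,0]>172)|(h[...,0]<5))&(h[...,1]>140)&(h[...,2]>60); yy,xx=np.where(m); print(n,'red',m.sum(),xx.mean()+305,yy.mean()+262)
    h=hsv(x)[255:300,290:335]; m=(h[...,0]>20)&(h[...,0]<35)&(h[...,1]>120)&(h[...,2]>60); yy,xx=np.where(m); print('yellow',m.sum(),xx.mean()+290,yy.mean()+255)
h=hsv(im)[165:215,255:310]; m=(h[...,0]>105)&(h[...,0]<125)&(h[...,1]>130)&(h[...,2]>60); yy,xx=np.where(m); print('blue',m.sum(),xx.mean()+255,yy.mean()+165)
cv2.imwrite('pics/final.png',im[:,:,::-1])
teal=(im[...,2]-im[...,0]>12)&(im[...,1]-im[...,0]>12)
for c in(248,255,285,295): print(c,'teal rows',np.where(teal[120:230,c])[0][:3]+120)
E
```

```text
t: 43.05
tool_pos: [0.594, 0.2171, 0.2889]
eef_rot: [0.757, 0.614, -0.172, 0.141]
wrist_force: [-0.4, -0.2, -0.5]
width: 0.0472
gripper_force: 0.0
lid_knob [([265.1, 144.1], 0.68)]
keyhole [([280.6, 197.1], 0.59), ([306.2, 277.1], 0.42)]
key_blue [([274.9, 202.9], 0.62)]
key_red [([319.1, 292.2], 0.58)]
key_yellow [([303.9, 275.6], 0.63)]
0.9 [[268.6 152.8]] edge [[239.5 162.7]] [[300.7 153.9]]
1.0 [[267.8 150.4]] edge [[238.7 159.6]] [[299.8 150.9]]
1.15 [[266.6 147.3]] edge [[237.6 155.3]] [[298.4 146.8]]
1.3 [[265.4 145. ]] edge [[236.5 151.7]] [[296.9 143.3]]
then red 28 318.39285714285717 281.35714285714283
yellow 45 307.8888888888889 271.93333333333334
now red 25 318.64 281.8
yellow 43 307.3255813953488 270.90697674418607
blue 20 279.15 194.15
248 teal rows [149 193 196]
255 teal rows [148 192 195]
285 teal rows [164 187 190]
295 teal rows [142 185 188][ WARN:0@1.063] global loadsave.cpp:1063 imwrite_ Unsupported depth image for selected encoder is fallbacked to CV_8U.
```

```bash
python3 -c "
from h import *
print(ticket.finish_job())"
```

```text
the job is handed in; nothing more can be done
None
```

The job is handed in, and no verdict came back: the blue key was the right one and is in the lock, turned to its stop; the lid stands open at about 1.3 rad; the yellow and red keys are back upright in the block.

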